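# Load a brass valve body into the shuttle fixture and hold the bore probe in it

### The job

Gauge the brass valve body that stands on the bench: pull the knob of the gauging fixture's slide so that the slide comes fully out into its detent, set the valve body down gently, upright, in the round nest on the slide, let go of it and push the slide fully home under the guide bush. Then lift the bore probe out of its stand and lower its rod, upright, through the guide bush into the valve body without touching bush or valve, until the dark ring on the rod is level with the top of the bush; finish while holding it there, still and centred in the bush. Leave the other things on the bench where they are.

Things in the scene. Friction and masses are not known exactly. Their poses are not given: they have to be found in the camera images.
- fixture: Shuttle gauging fixture, fixed to the bench. Origin on the bench right below the bush axis; z up; x points along the slide's travel away from the knob (loading side at -x), within 0.2 rad of the robot's x. Dark base plate x -142..+50, y -65..+65 mm, 12 mm high; rails on it to 23 mm high at y = +-45 mm. Two columns carry an aluminium guide plate, 70 (x) by 130 mm (y), height 90 to 102 mm.
- bush_top (a point): Centre of the guide bush's hole at its top face, 105 mm above the bench. The hole is 20 mm in diameter and goes straight through bush and guide plate (15 mm); the bush's steel flange is 34 mm across and stands 3 mm proud of the plate.
- slide (a joint): Travel of the slide in m: 0 = home, nest under the guide bush (it starts here); 0.100 = fully out at its stop, nest 100 mm towards the fixture's -x, clear of the guide plate. A spring ball detent holds it at either end (7 N on the knob start it) and lies 7 mm before each end: past that bump it is drawn on to the stop. Friction is 2 N; in between it stays where it is left. No latch.
- knob (a point): Middle of the slide's black round knob, 28 mm in diameter, 23 mm long, axis along the fixture's x, 50 mm above the bench; moves with the slide, 79.5 mm in front of the nest's centre. Towards +x follow a 10 mm stalk and the slide's upright lug (36 mm wide, 62 mm high, its face 29.5 mm from this point). Free on both sides and above: can be pinched from above, fingers closing across the slide.
- nest (a point): Centre of the floor of the round nest on the slide, where the valve body's underside rests, 21 mm above the bench; moves with the slide. The black nest wall is 14 mm high, 52 mm inside diameter at the bottom and flared to about 61 mm at the rim (outside 69 mm).
- valve: Brass valve body to be gauged, standing upright, the only tall one loose on the bench: 62 mm high, 47 mm in diameter up to 44 mm, above that a hexagon end 42.5 mm across flats (49 mm over corners). Open end to end: bore 32 mm, narrowed to 24 mm by a seat 28 to 34 mm above its underside. Origin at the centre of its underside, z up its axis. About 0.38 kg.
- stand: Probe stand, fixed to the bench: dark disc foot 84 mm in diameter, 10 mm high, and an aluminium tube 38 mm in diameter, top at 107 mm, bore 18 mm. Origin at the centre of its underside.
- probe: Bore probe, hanging upright in the stand, its collar on the tube's rim. Origin at the rod's tip (12 mm above the bench while in the stand), z up the rod. Rod 10 mm in diameter from z = 0 to 95 mm, collar 26 mm in diameter to 103 mm, grey square handle 26 x 26 mm (flats along its x and y) to 173 mm, cap to 176 mm (188 mm above the bench in the stand). 0.25 kg, centre of mass near z = 125 mm.
- probe_tip (a point): Lower tip of the probe's rod, on its axis.
- probe_ring (a point): Centre of the dark 3 mm wide ring mark around the probe's rod, 60 mm above the tip. With it level with the bush top the tip is 45 mm above the bench, inside the valve body.
- big_body: Bystander: larger brass body lying on its side, 58 mm diameter, 86 mm long; origin at the centre of one end, z along its axis.
- setting_ring: Bystander: flat steel setting ring, 64 mm diameter, 24 mm high; origin at the centre of its underside.
- union_nut: Bystander: brass union nut, about 50 mm across, 22 mm high, on the bench near the robot; origin at the centre of its underside.
- brush: Bystander: hand brush 170 mm long, lying near the robot; origin at the middle of its underside.
- nipple: Bystander: small brass hexagon nipple standing up, 36 mm across, 42 mm high; origin at the centre of its underside.
- end_plug: Bystander: small brass end plug, 36 mm diameter, 22 mm high; origin at the centre of its underside.
- oiler: Bystander: white plastic oil bottle, 52 mm diameter, 130 mm high, behind the fixture; origin at the centre of its underside.

How it is judged:
By the outcome, as a careful person would: the job done as asked, in the order asked, and still so for the second after the job is handed in, while the arm keeps its last pose, push and grip.
It also fails if it takes over 72 s, if anything falls off the work surface, if the arm or the gripper's body presses on something with over 40 N, if the wrist force passes 120 N, or if a joint passes its speed limit or range.

### The arm

A 6-joint arm with a two-finger parallel gripper is mounted at the origin on the work surface. World frame = base frame: x ahead of the robot, y to its left, z up, the work surface at z = 0. Lengths are in m, angles in degrees, forces in N, time in s.
With the tool pointing down it reaches from about 0.375 to 0.9 m from the base axis. Payload 3.1 kg.
Tool frame: the origin (TCP) lies on the centre line of the jaws, within the pads' length; the fingertips stand 19 mm ahead of it and the grasp point (between the pads) is the TCP; z points along the fingers, y is the direction in which the jaws open and shut (so a half turn about z gives the same grasp; the last joint's range is limited). The gripper opens to 87 mm and grips with 3 to 60 N. Pads are 19 mm wide; open, the fingers measure 117 mm over their backs; the gripper's body (75 mm by 190 mm) begins 51 mm behind the grasp point.
Start: joints at [66.664, 30.224, 82.088, -0, 67.689, -10.227], TCP at [0.142, 0.609, 0.208] pointing down, gripper open.
Joint ranges: [-176.69, 176.69], [-43.24, 126.21], [12.49, 139.97], [-82, 262], [0, 151.66], [-163.58, 163.58]. Speed limits (degrees/s): [159.86, 159.86, 180, 180, 180, 180].

### API

Orientations are given as a 3x3 rotation matrix whose columns are the frame's x, y, z axes.
In Python, from rig import bot gives the robot as it stands.
- The arm moves only by the tool carry_out, never from a script. Its argument "targets" is a list of rows, each a list of 6 numbers: the shift along the tool's x, y, z each as a share of 200 mm, from -1 to 1, then the turn, a rotation vector about the tool's x, y, z each as a share of pi/2 rad, from -1 to 1. In form: [[dx, dy, dz, ax, ay, az], ...]. A call has 1 to 20 rows; each row is the pose to reach, as a shift and turn from the pose measured when the call began, along the tool's axes at that moment; what a row does not reach only later rows make up. A row lasts 1/8 s, in which the tool goes at most 62.5 mm and 10.7 degrees, less where a joint would pass 70% of its speed; a pose out of reach is approached as far as the arm can. A call with a number of a shift or a turn outside -1 to 1 is refused whole. A call with a gripper value outside its range is refused whole. "jaw" is the gripper's target within -1 to 1 (fully open at 1, half-way at 0, shut at -1), set as the call begins (left out, the last holds). The fingers move at their own pace and stop on an object; the grip force is fixed at half the most. Time passes only in rows, so rows that repeat a pose let the fingers close. It gives the time, the measured TCP pose, the force and the opening at its end, in the units of the state.
- bot.read_state(): the state, without advancing time (a new reading comes with each control period).
- bot.capture(name): name is "scene" or "top" or "wrist"; returns the picture (400x640x3 uint8, blue, green, red); there is no depth.
- bot.camera_info(name): a dict with "camera_matrix" (3x3 intrinsics, pixels), "view" (4x4, takes a point from world to camera coordinates); the wrist camera has in their place "mount" (4x4, takes a point from camera to tool coordinates, whose origin is the TCP and whose axes are the flange's). Camera axes: x right, y down, z forward; pixel columns grow to the right and rows downward; lengths in m; the calibration is good to about 2 mm. A picture is of the moment at which its call begins: read the wrist's pose just before it. camera_info takes no time and is no camera call.
- bot.hand_in(): hands the job in, once; it reports no verdict.
The state is a dict: "time_s": time; "joint_positions": joint angles; "qvel": joint speeds; "tau": joint torques, N m; "position": TCP position; "tcp_rot": TCP orientation; "force": force on the tool from outside, world axes, zero at the start; "moment": the same for the moment, N m; "opening": opening from 0.0 (shut) to 1.0 (fully open).
Only numpy, scipy, OpenCV 4.12 (cv2) and the standard library are available. Lean on these libraries where they do the work, as an engineer would, in place of code of your own. Each camera call takes 0.05 s, during which the arm holds its last target.

## Working session

There is one attempt and no reset: what is moved stays moved. The work goes in short steps, Python scripts to look and compute and a tool call to move; the robot and the scene stay as the last step left them, time stands still between calls to the robot, and variables do not carry over. Pictures are saved under pics/ and viewed, and the job is handed in when it is done.

Besides the shell and the picture viewer there is one more tool, called by a JSON object that holds its "op" and its "data". carry_out: Moves the arm, as the interface text tells. Shift numbers are shares of 200 mm and turn numbers shares of pi/2 rad, none past 1 either way. Its arguments: {"type":"object","properties":{"targets":{"type":"array"},"jaw":{"type":"number"}},"required":["targets"]}

```bash
mkdir -p pics; ls
python3 - <<'E'
from rig import bot
import cv2, json
print(bot.read_state())
for n in ["scene","top","wrist"]:
    cv2.imwrite(f"pics/{n}0.png",bot.capture(n)); print(n,bot.camera_info(n))
E
```

```text
pics
{'time_s': 0.0, 'joint_positions': array([ 6.66651417e+01,  3.02812942e+01,  8.21580751e+01, -3.40909785e-03,
        6.76879831e+01, -1.02270211e+01]), 'qvel': array([-0.06052344,  0.02227386, -0.04527146,  0.06823874, -0.00276334,
       -0.04540574]), 'tau': array([-2.06349447e-03, -4.40049219e+01, -1.76588041e+01,  6.32407400e-02,
        5.80551988e-02, -1.58690245e-04]), 'position': array([0.14141207, 0.60799085, 0.20693733]), 'tcp_rot': array([[-9.73949951e-01,  2.26761558e-01, -8.29884017e-04],
       [ 2.26762821e-01,  9.73947826e-01, -2.06271314e-03],
       [ 3.40519689e-04, -2.19716620e-03, -9.99997528e-01]]), 'force': array([-0.43385047,  0.20694337,  0.29930203]), 'moment': array([-0.00465538,  0.02901915,  0.01352417]), 'opening': 0.999187462230787}
scene {'camera_matrix': array([[367.72143672,   0.        , 319.28591703],
       [  0.        , 367.72143672, 199.28184843],
       [  0.        ,   0.        ,   1.        ]]), 'view': array([[ 0.45011869,  0.89292023, -0.00930743, -0.24574775],
       [ 0.54228198, -0.28161416, -0.79159568, -0.21805293],
       [-0.
[... 373 characters left out ...]
91511,  0.02282181, -0.17717284,  0.54095269],
       [ 0.17741289,  0.00894654, -0.98409584,  1.26854711],
       [ 0.        ,  0.        ,  0.        ,  1.        ]])}
wrist {'camera_matrix': array([[359.52718438,   0.        , 317.87860977],
       [  0.        , 359.52718438, 204.24078079],
       [  0.        ,   0.        ,   1.        ]]), 'mount': array([[ 1.03380526e-03, -9.55177875e-01, -2.96030671e-01,
         8.32973869e-02],
       [ 9.99999208e-01,  7.75102211e-04,  9.91262008e-04,
         1.33939771e-04],
       [-7.17377511e-04, -2.96031461e-01,  9.55177920e-01,
        -1.77174383e-01],
       [ 0.00000000e+00,  0.00000000e+00,  0.00000000e+00,
         1.00000000e+00]])}
```

View pics/scene0.png

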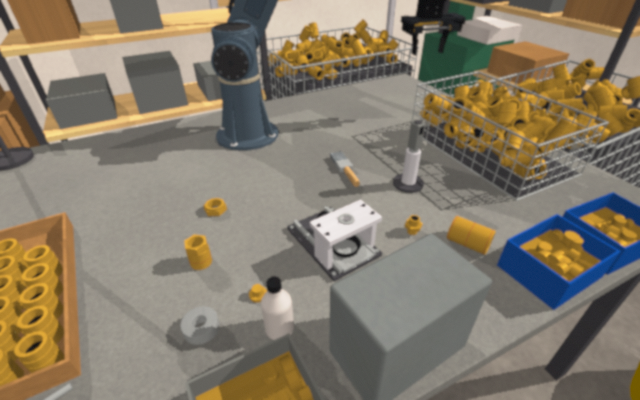

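View pics/top0.png

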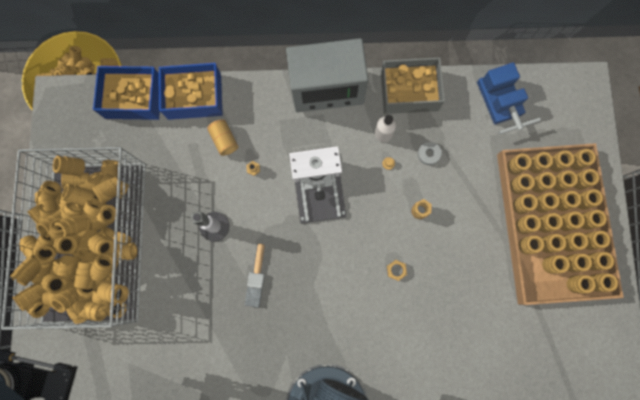

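View pics/wrist0.png

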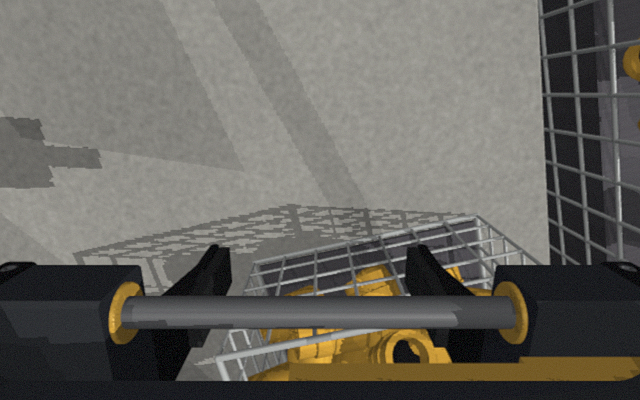

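The scene and top views show the fixture (top px ~316,163), valve (422,209), stand and probe (212,226), and the brush, nut and others around them. Next I'll zoom in.

Run:
```python
import cv2
t=cv2.imread("pics/top0.png"); s=cv2.imread("pics/scene0.png")
cv2.imwrite("pics/t_fix.png",cv2.resize(t[135:235,270:370],None,fx=6,fy=6,interpolation=cv2.INTER_CUBIC))
a=cv2.resize(t[190:230,400:440],None,fx=10,fy=10,interpolation=cv2.INTER_CUBIC)
b=cv2.resize(t[205:245,190:230],None,fx=10,fy=10,interpolation=cv2.INTER_CUBIC)
cv2.imwrite("pics/t_vp.png",cv2.hconcat([a,b]))
a=cv2.resize(s[190:290,280:390],None,fx=5,fy=5,interpolation=cv2.INTER_CUBIC)
cv2.imwrite("pics/s_fix.png",a)
```

```text
(no output)
```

View pics/t_fix.png

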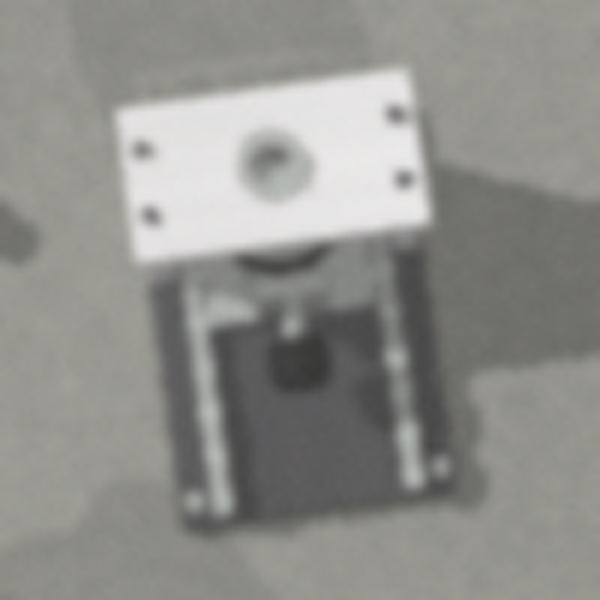

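View pics/t_vp.png

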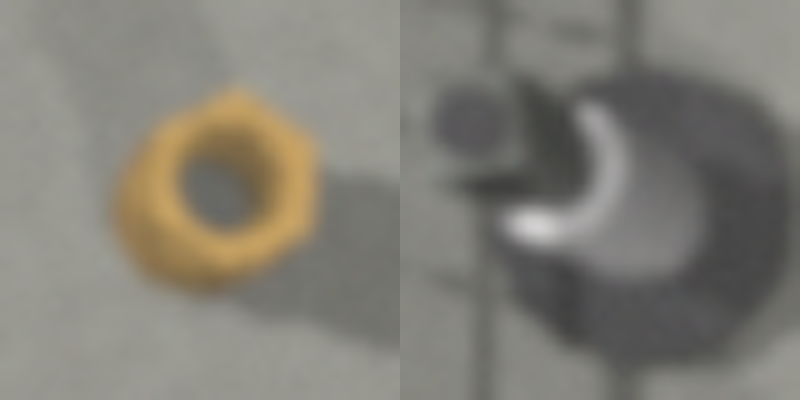

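View pics/s_fix.png

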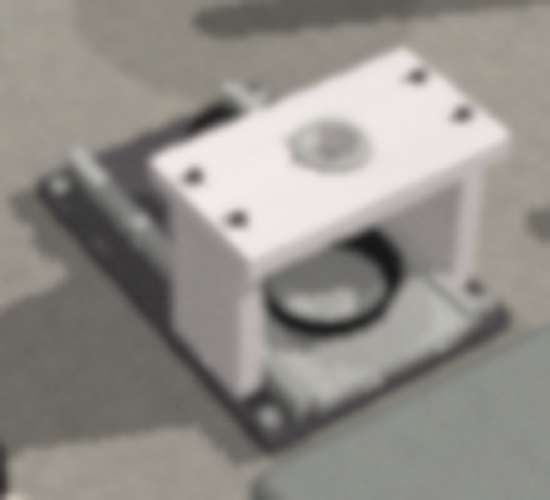

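```bash
cat > h.py <<'E'
import numpy as np, cv2
from rig import bot
def ray(cam,uv,state=None):
    i=bot.camera_info(cam);K=np.array(i["camera_matrix"])
    d=np.linalg.inv(K)@np.array([uv[0],uv[1],1.])
    if cam=="wrist":
        T=np.eye(4);T[:3,:3]=state["tcp_rot"];T[:3,3]=state["position"];M=T@np.array(i["mount"])
    else: M=np.linalg.inv(np.array(i["view"]))
    return M[:3,3],M[:3,:3]@d
def onz(cam,uv,z,state=None):
    o,d=ray(cam,uv,state);return o+d*(z-o[2])/d[2]
def proj(cam,P,state=None):
    i=bot.camera_info(cam);K=np.array(i["camera_matrix"])
    if cam=="wrist":
        T=np.eye(4);T[:3,:3]=state["tcp_rot"];T[:3,3]=state["position"];V=np.linalg.inv(T@np.array(i["mount"]))
    else: V=np.array(i["view"])
    p=K@(V[:3,:3]@np.asarray(P,float)+V[:3,3]);return p[:2]/p[2]
def tri(rays):
    A=np.zeros((3,3));b=np.zeros(3)
    for o,d in rays:
        d=d/np.linalg.norm(d);Q=np.eye(3)-np.outer(d,d);A+=Q;b+=Q@o
    return np.linalg.solve(A,b)
E
python3 - <<'E'
from h import *
t=cv2.imread("pics/top0.png")
m=cv2.inRange(t[135:235,270:370],(185,185,185),(255,255,255))
cs,_=cv2.findContours(m,cv2.RETR_EXTERNAL,cv2.CHAIN_APPROX_NONE);c=max(cs,key=cv2.contourArea)[:,0,:]+[270,135]
P=np.array([onz("top",p,.102)[:2] for p in c]).astype(np.float32)
print(cv2.minAreaRect(P))
print("bush top",onz("top",(270+275/6-.4,135+163/6-.4),.105), "scene",onz("scene",(280+330/5-.4,190+146/5-.4),.105))
print("valve",onz("top",(400+22.6-.45,190+17.9-.45),.062))
print("knob",onz("top",(270+300/6-.4,135+365/6-.4),.055))
print("stand foot",onz("top",(190+24.,205+21.5),.01))
print("probe cap",onz("top",(190+7-.45,205+11.8-.45),.188), "scene", onz("scene",(414,122),.188))
E
```

```text
((0.6358569264411926, 0.018008023500442505), (0.07060122489929199, 0.13118796050548553), 6.744150161743164)
bush top [0.63593386 0.016452   0.105     ] scene [0.63580508 0.01519627 0.105     ]
valve [ 0.51444482 -0.26561391  0.062     ]
knob [0.5549078  0.00817707 0.055     ]
stand foot [0.48251555 0.30419415 0.01      ]
probe cap [0.48481985 0.30407091 0.188     ] scene [0.48104274 0.29372232 0.188     ]
```

```bash
cat >> h.py <<'E'
def plan(pos,yaw=None,verbose=True):
    """world target for TCP, tool straight down with y-axis at yaw deg -> shares"""
    from scipy.spatial.transform import Rotation as Rn
    s=bot.read_state();R=np.array(s["tcp_rot"]);p=np.array(s["position"])
    cy=np.degrees(np.arctan2(R[1,1],R[0,1]))
    if yaw is None: yaw=cy
    a=np.radians(yaw);y=np.array([np.cos(a),np.sin(a),0]);z=np.array([0,0,-1.]);x=np.cross(y,z)
    Rt=np.column_stack([x,y,z])
    rv=Rn.from_matrix(R.T@Rt).as_rotvec()
    sh=R.T@(np.array(pos)-p)/.2
    print("yaw now %.2f pos %s"%(cy,p.round(4)),"row:",np.round(np.r_[sh,rv/(np.pi/2)],4).tolist())
E
python3 - <<'E'
from h import *
plan((.3,.40,.26),96.7)
plan((.54,.0,.26),96.7)
E
```

```text
yaw now 76.89 pos [0.1415 0.6082 0.2072] row: [-1.0079, -0.8343, -0.2629, -0.001, -0.0004, -0.2201]
yaw now 76.89 pos [0.1415 0.6082 0.2072] row: [-2.6304, -2.5099, -0.2607, -0.001, -0.0004, -0.2201]
```

{"op": "carry_out", "data": {"targets": [[-0.25,-0.2,-0.15,0,0,0],[-0.5,-0.45,-0.26,0,0,0],[-0.75,-0.7,-0.26,0,0,0],[-0.95,-0.9,-0.26,0,0,0],[-0.95,-0.9,-0.26,0,0,0]], "jaw": 1}}

```text
time_s: 0.78
position: [0.2868, 0.3871, 0.2595]
tcp_rot: [[-0.973, 0.23, -0.001], [0.23, 0.973, -0.003], [0.0, -0.003, -1.0]]
force: [-0.2, 1.0, 1.3]
opening: 0.999
```

{"op": "carry_out", "data": {"targets": [[-0.25,-0.23,0,0,0,0],[-0.5,-0.46,0,0,0,0],[-0.75,-0.7,0,0,0,0],[-0.95,-0.9,0,0,0,0],[-0.95,-0.9,0,0,0,0]]}}

```text
time_s: 1.4
position: [0.4322, 0.1653, 0.2599]
tcp_rot: [[-0.972, 0.235, -0.0], [0.235, 0.972, -0.003], [-0.001, -0.003, -1.0]]
force: [-0.2, 0.2, 0.0]
opening: 1.003
```

Run:
```python
from h import *
plan((.54,.01,.26),96.7)
```

```text
yaw now 76.41 pos [0.4322 0.1653 0.2599] row: [-0.7062, -0.6281, 0.0018, -0.0019, 0.0001, -0.2255]
```

{"op": "carry_out", "data": {"targets": [[-0.2,-0.18,0,0,0,-0.07],[-0.45,-0.4,0,0,0,-0.15],[-0.65,-0.58,0,0,0,-0.225],[-0.706,-0.628,0.002,-0.002,0,-0.2255],[-0.706,-0.628,0.002,-0.002,0,-0.2255],[-0.706,-0.628,0.002,-0.002,0,-0.2255]]}}

```text
time_s: 2.15
position: [0.5385, 0.0119, 0.2596]
tcp_rot: [[-0.993, -0.118, -0.002], [-0.118, 0.993, 0.001], [0.002, 0.001, -1.0]]
force: [-0.5, 1.2, -0.1]
opening: 1.002
```

```bash
cat > snap.py <<'E'
import sys
from h import *
import pickle
s=bot.read_state();im=bot.capture("wrist");n=sys.argv[1]
cv2.imwrite(f"pics/{n}.png",im);pickle.dump(s,open(f"pics/{n}.pkl","wb"));print(s["position"],s["force"],s["time_s"],s["opening"])
E
python3 snap.py w1
```

```text
[0.53849615 0.01186293 0.25964841] [-0.47335212  1.24530442 -0.1386678 ] 2.15 1.0020167966270017
```

View pics/w1.png

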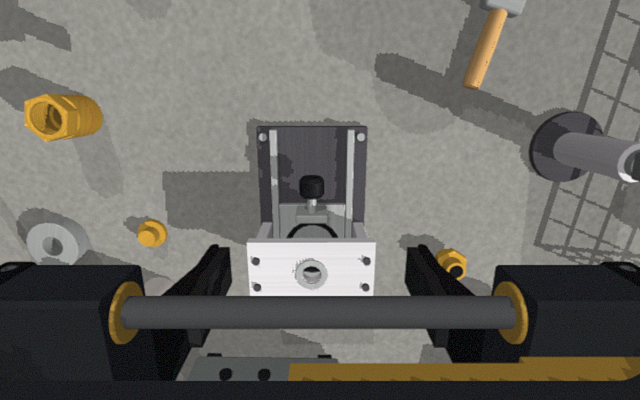

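The wrist view shows the knob at (312,187), the bush at (311,274), the valve at left (45,117) and the stand foot at (570,145).

Run:
```python
from h import *
t=cv2.imread("pics/w1.png")
a=cv2.resize(t[165:300,240:385],None,fx=5,fy=5,interpolation=cv2.INTER_CUBIC)
b=cv2.resize(t[85:150,15:110],None,fx=5,fy=5,interpolation=cv2.INTER_CUBIC)
cv2.imwrite("pics/w1a.png",a);cv2.imwrite("pics/w1b.png",b)
```

```text
(no output)
```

View pics/w1a.png

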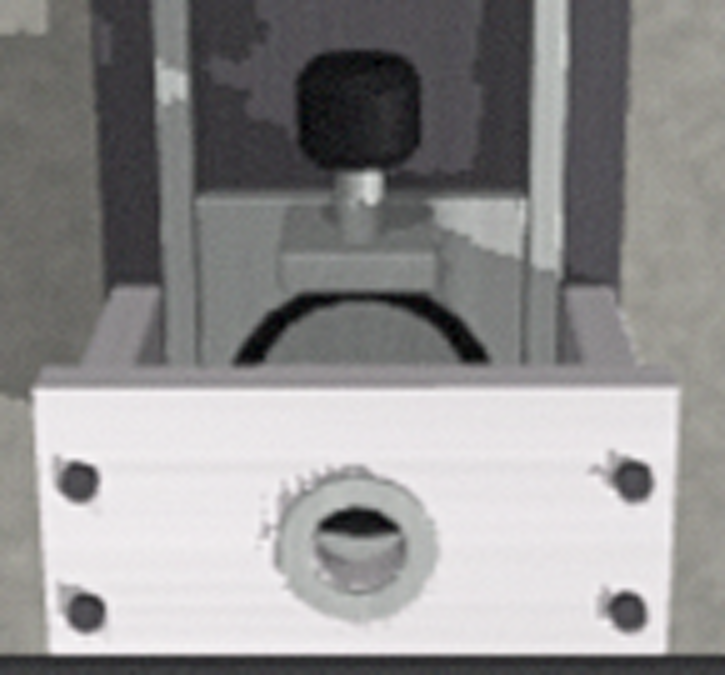

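View pics/w1b.png

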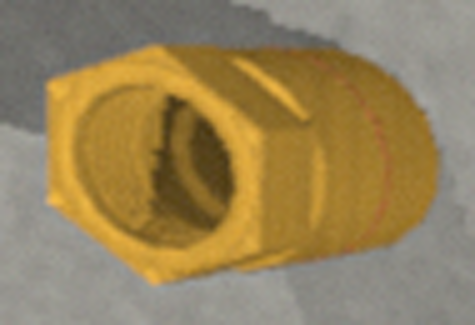

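Run:
```python
from h import *
import pickle
s=pickle.load(open("pics/w1.pkl","rb"))
f=lambda u,v:(240+u/5-.4,165+v/5-.4)
print("bush",onz("wrist",f(360,548),.105,s))
print("bolts",[onz("wrist",f(*p),.103,s)[:2].round(4).tolist() for p in [(79,480),(632,480),(85,612),(627,612)]])
print("knob",onz("wrist",f(358,110),.058,s))
hx=[(48,82),(157,45),(262,125),(258,250),(152,282),(48,200)]
P=np.array([onz("wrist",(15+u/5-.4,85+v/5-.4),.062,s)[:2] for u,v in hx]);c=P.mean(0)
print("valve",c,np.linalg.norm(P-c,axis=1),np.degrees(np.arctan2(*(P-c).T[::-1])).round(1))
print("valve bore",onz("wrist",(15+157/5-.4,85+163/5-.4),.062,s))
```

```text
bush [0.63320983 0.01793532 0.105     ]
bolts [[0.6257, -0.0407], [0.6124, 0.0715], [0.6559, -0.0374], [0.6425, 0.0752]]
knob [0.5530531  0.00761612 0.058     ]
valve [ 0.51231832 -0.26825886] [0.02397929 0.02399625 0.02471168 0.02438239 0.02421128 0.02422352] [-125.8  173.1  115.5   52.7   -6.9  -66.6]
valve bore [ 0.51181338 -0.26769462  0.062     ]
```

Run:
```python
from h import *
plan((.551,.0073,.12),96.7)
plan((.551,.0073,.055),96.7)
```

```text
yaw now 96.80 pos [0.5386 0.0119 0.2598] row: [-0.0596, -0.031, 0.6991, 0.0007, -0.0007, 0.0012]
yaw now 96.80 pos [0.5386 0.0119 0.2598] row: [-0.0599, -0.0313, 1.0241, 0.0007, -0.0007, 0.0012]
```

{"op": "carry_out", "data": {"targets": [[-0.03,-0.015,0.2,0,0,0],[-0.06,-0.031,0.45,0,0,0],[-0.06,-0.031,0.65,0,0,0],[-0.06,-0.031,0.8,0,0,0],[-0.06,-0.031,0.9,0,0,0],[-0.06,-0.031,0.97,0,0,0],[-0.06,-0.031,1.0,0,0,0],[-0.06,-0.031,1.0,0,0,0]]}}

```text
time_s: 3.2
position: [0.5511, 0.0077, 0.06]
tcp_rot: [[-0.993, -0.119, -0.001], [-0.119, 0.993, 0.001], [0.001, 0.001, -1.0]]
force: [1.3, -0.4, -0.0]
opening: 0.998
```

```bash
python3 - <<'E'
from h import *
plan((.551,.0073,.055),96.74)
E
python3 snap.py w2
```

```text
yaw now 96.83 pos [0.5511 0.0077 0.06  ] row: [0.0005, -0.0021, 0.0252, 0.0006, -0.0006, 0.001]
[0.55105797 0.00771488 0.0600369 ] [ 1.29885039 -0.35800559 -0.04986645] 3.2 0.9982514424902061
```

View pics/w2.png

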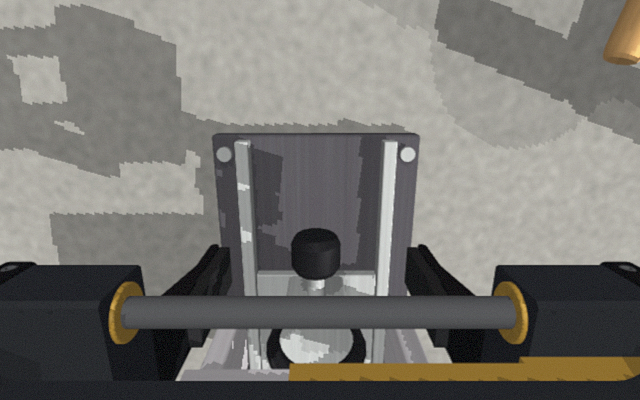

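The knob sits at (316,253), right between the fingers (the TCP projects to about row 254). Closing on it now.

{"op": "carry_out", "data": {"targets": [[0,-0.002,0.025,0,0,0],[0,-0.002,0.025,0,0,0],[0,-0.002,0.025,0,0,0]]}}

```text
time_s: 3.62
position: [0.5515, 0.007, 0.0556]
tcp_rot: [[-0.993, -0.119, 0.0], [-0.119, 0.993, 0.001], [-0.0, 0.001, -1.0]]
force: [0.9, 0.4, -0.7]
opening: 0.999
```

{"op": "carry_out", "data": {"targets": [[0,0,0,0,0,0],[0,0,0,0,0,0],[0,0,0,0,0,0],[0,0,0,0,0,0],[0,0,0,0,0,0],[0,0,0,0,0,0]], "jaw": -1}}

```text
time_s: 4.38
position: [0.5516, 0.007, 0.0556]
tcp_rot: [[-0.993, -0.119, 0.0], [-0.119, 0.993, 0.001], [-0.0, 0.001, -1.0]]
force: [-0.9, 0.3, 0.2]
opening: 0.402
```

{"op": "carry_out", "data": {"targets": [[0,0,0,0,0,0],[0,0,0,0,0,0],[0,0,0,0,0,0]]}}

```text
time_s: 4.75
position: [0.5515, 0.007, 0.0556]
tcp_rot: [[-0.993, -0.119, 0.0], [-0.119, 0.993, 0.001], [-0.0, 0.001, -1.0]]
force: [-0.1, 0.1, 0.2]
opening: 0.064
```

```bash
python3 snap.py w3; python3 -c "
from h import *
cv2.imwrite('pics/s3.png',cv2.resize(bot.capture('scene')[150:280,260:400],None,fx=5,fy=4.5))"
```

```text
[0.55154367 0.00704878 0.05555582] [-0.05030824  0.06681495  0.1875084 ] 4.75 0.06421976274005682
```

View pics/w3.png

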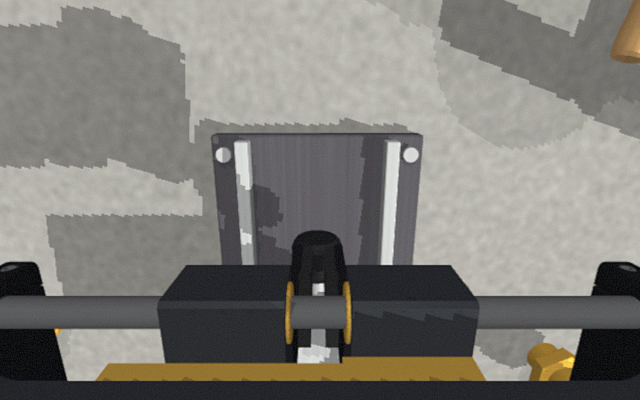

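View pics/s3.png

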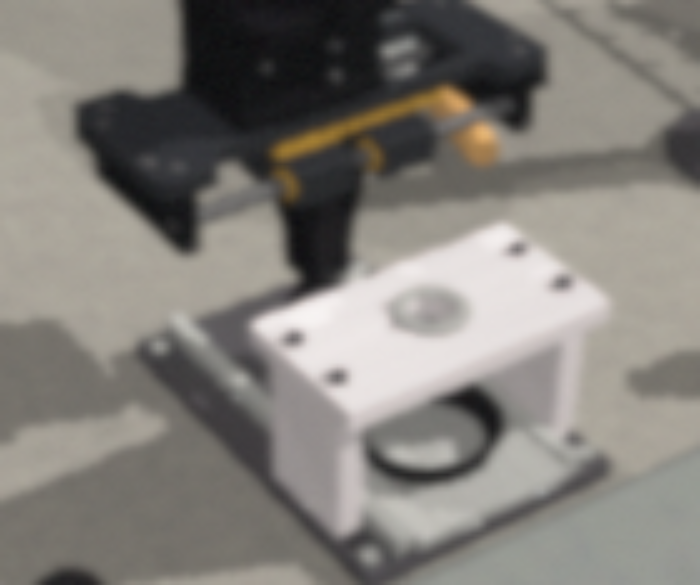

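Run:
```python
from h import *
t=cv2.imread("pics/w3.png")
cv2.imwrite("pics/w3a.png",cv2.resize(t[220:380,250:390],None,fx=4,fy=3.7,interpolation=cv2.INTER_CUBIC))
cv2.imwrite("pics/w3a.png",np.clip(cv2.imread("pics/w3a.png").astype(float)*2,0,255))
```

```text
[ WARN:0@0.667] global loadsave.cpp:1063 imwrite_ Unsupported depth image for selected encoder is fallbacked to CV_8U.
```

View pics/w3a.png

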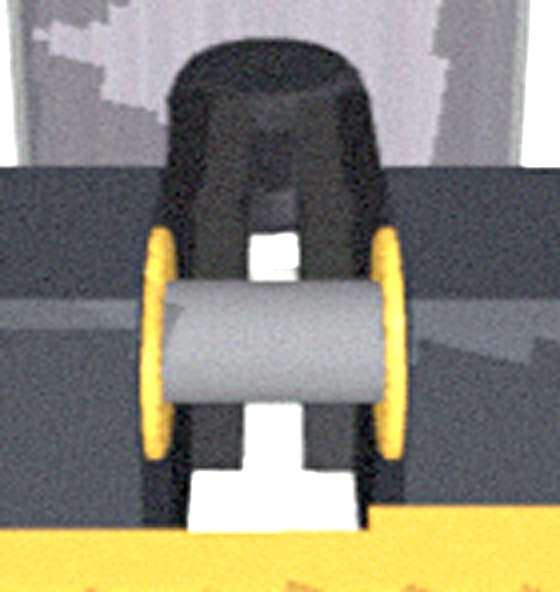

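{"op": "carry_out", "data": {"targets": [[0,0,0,0,0,0],[0,0,0,0,0,0]]}}

```text
time_s: 5.1
position: [0.5516, 0.007, 0.0556]
tcp_rot: [[-0.993, -0.119, 0.0], [-0.119, 0.993, 0.001], [-0.0, 0.001, -1.0]]
force: [-0.3, 0.2, -0.5]
opening: 0.004
```

```bash
python3 snap.py w4
python3 - <<'E'
from h import *
t=cv2.imread("pics/w4.png")[220:380,250:390];t2=cv2.imread("pics/w2.png")[220:380,200:440]
T=bot.capture("top")[150:220,280:350]
a=np.clip(cv2.resize(t,(420,480)).astype(float)*2.5,0,255).astype(np.uint8);b=np.clip(cv2.resize(T,(380,480),interpolation=cv2.INTER_CUBIC).astype(float)*1.5,0,255).astype(np.uint8)
cv2.imwrite("pics/w4a.png",cv2.hconcat([a,b]))
cv2.imwrite("pics/w2a.png",np.clip(cv2.resize(t2,None,fx=3,fy=3).astype(float)*2.5,0,255).astype(np.uint8))
E
```

```text
[0.55157295 0.00703155 0.05556731] [-0.26652799  0.23393471 -0.4586784 ] 5.1 0.004131506237158533
```

View pics/w4a.png

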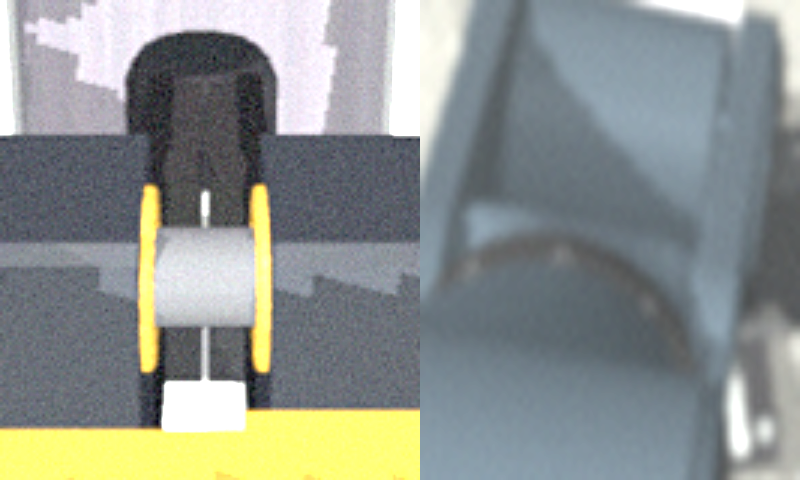

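View pics/w2a.png

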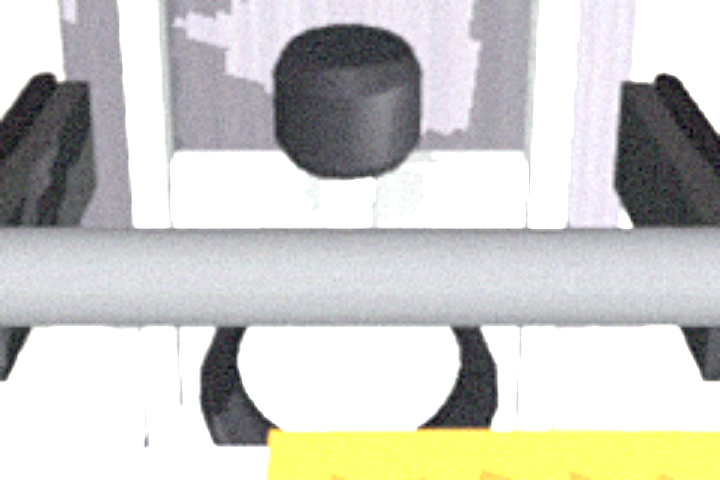

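Run:
```python
from h import *
s0=np.array([.1415,.6082,.2072]);y=np.array([.2268,.9739,0])
for dz in (-.019,0,.016,.05):
    for k in (-1,1): print(dz,k,proj("scene",s0+y*k*.05+[0,0,dz]).round(1))
t=cv2.imread("pics/scene0.png");cv2.imwrite("pics/s0g.png",cv2.resize(t[0:70,380:480],None,fx=8,fy=8,interpolation=cv2.INTER_CUBIC))
```

```text
-0.019 -1 [411.4  64.7]
-0.019 1 [438.5  62.2]
0 -1 [412.2  58.9]
0 1 [439.5  56.5]
0.016 -1 [412.9  53.9]
0.016 1 [440.4  51.6]
0.05 -1 [414.4  43.2]
0.05 1 [442.4  40.9]
```

View pics/s0g.png

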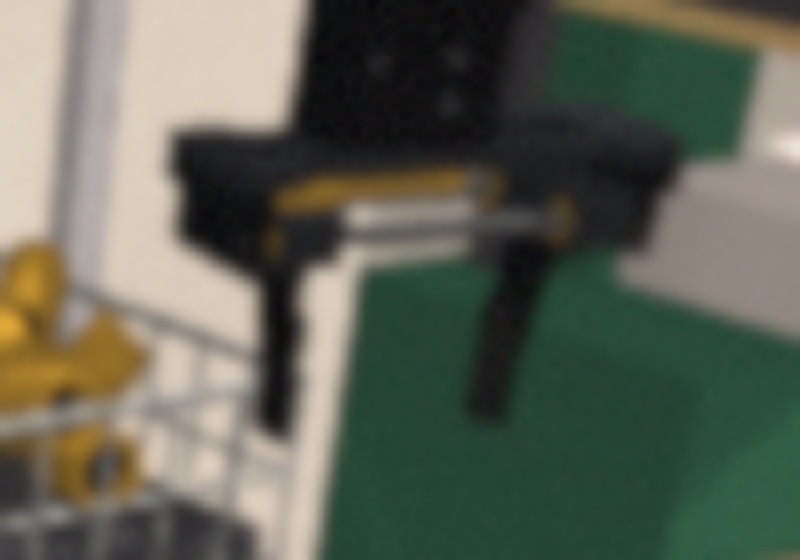

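The two views agree: the fingertips really are about 15 mm above the reported TCP, not 19 mm below it. The true grasp point is therefore about 34.5 mm behind the reported one, which is why the jaws closed just above the knob without touching it. I'll correct for this by opening, going lower and grasping again.

{"op": "carry_out", "data": {"targets": [[0,0,0,0,0,0],[0,0,0,0,0,0],[0,0,0,0,0,0],[0,0,0,0,0,0],[0,0,0,0,0,0],[0,0,0,0,0,0]], "jaw": 1}}

```text
time_s: 5.95
position: [0.5515, 0.007, 0.0556]
tcp_rot: [[-0.993, -0.119, 0.0], [-0.119, 0.993, 0.001], [-0.0, 0.001, -1.0]]
force: [0.1, -0.2, 0.1]
opening: 0.609
```

{"op": "carry_out", "data": {"targets": [[0,0,0,0,0,0],[0,0,0.05,0,0,0],[0,0,0.1,0,0,0],[0,0,0.14,0,0,0],[0,0,0.167,0,0,0],[0,0,0.167,0,0,0],[0,0,0.167,0,0,0]], "jaw": 0.1}}

```text
time_s: 6.82
position: [0.5517, 0.0071, 0.0223]
tcp_rot: [[-0.993, -0.119, 0.0], [-0.119, 0.993, 0.001], [-0.0, 0.001, -1.0]]
force: [0.5, -1.0, -0.4]
opening: 0.548
```

{"op": "carry_out", "data": {"targets": [[0,0,0,0,0,0],[0,0,0,0,0,0],[0,0,0,0,0,0],[0,0,0,0,0,0]], "jaw": -1}}

```text
time_s: 7.32
position: [0.552, 0.0065, 0.0225]
tcp_rot: [[-0.993, -0.119, 0.001], [-0.119, 0.993, -0.0], [-0.001, -0.0, -1.0]]
force: [0.4, -2.0, 0.7]
opening: 0.306
```

{"op": "carry_out", "data": {"targets": [[0.01,0,0,0,0,0],[0.03,0,0,0,0,0],[0.06,0,0,0,0,0],[0.12,0,0,0,0,0],[0.18,0,0,0,0,0],[0.25,0,0,0,0,0],[0.32,0,0,0,0,0],[0.38,0,0,0,0,0],[0.43,0,0,0,0,0],[0.46,0,0,0,0,0],[0.48,0,0,0,0,0],[0.495,0,0,0,0,0],[0.505,0,0,0,0,0],[0.505,0,0,0,0,0]]}}

```text
time_s: 9.07
position: [0.4527, -0.0055, 0.0225]
tcp_rot: [[-0.993, -0.118, 0.003], [-0.118, 0.993, -0.0], [-0.003, -0.001, -1.0]]
force: [5.8, 1.3, -3.2]
opening: 0.306
```

```bash
python3 snap.py w5;  python3 - <<'E'
from h import *
T=bot.capture("scene")[170:290,260:400]
cv2.imwrite("pics/s5.png",cv2.resize(T,None,fx=5,fy=5))
E
```

```text
[ 0.45265057 -0.00553477  0.02248281] [ 5.82297109  1.34706626 -3.21658683] 9.075 0.3057420227189447
```

View pics/s5.png

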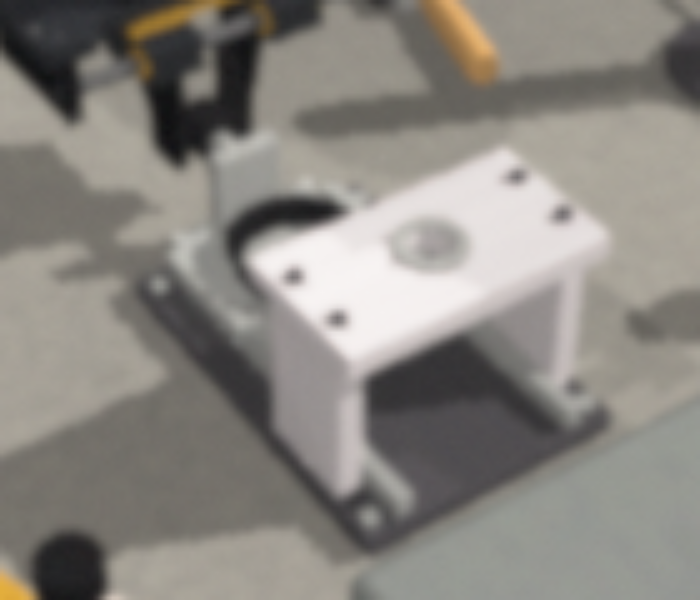

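View pics/w5.png

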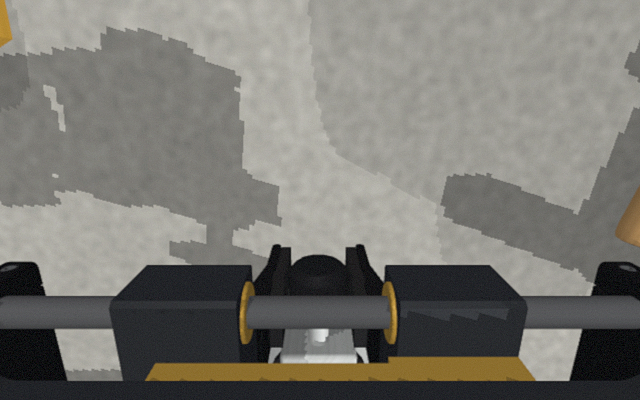

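{"op": "carry_out", "data": {"targets": [[0,0,0,0,0,0],[0,0,0,0,0,0],[0,0,0,0,0,0],[0,0,0,0,0,0]], "jaw": 1}}

```text
time_s: 9.68
position: [0.452, -0.0055, 0.0224]
tcp_rot: [[-0.993, -0.118, 0.002], [-0.118, 0.993, 0.0], [-0.002, -0.0, -1.0]]
force: [-0.1, -0.1, -0.7]
opening: 0.676
```

{"op": "carry_out", "data": {"targets": [[0,0,-0.1,0,0,0],[0,0,-0.3,0,0,0],[0,0,-0.5,0,0,0],[0,0,-0.75,0,0,0],[0,0,-0.95,0,0,0],[0,0,-0.95,0,0,0],[0,0,-0.95,0,0,0]]}}

```text
time_s: 10.55
position: [0.4506, -0.0052, 0.2118]
tcp_rot: [[-0.993, -0.118, 0.0], [-0.118, 0.993, 0.0], [-0.001, 0.0, -1.0]]
force: [-0.0, 0.3, 0.4]
opening: 1.001
```

```bash
python3 snap.py w6
python3 - <<'E'
from h import *
plan((.45,-.19,.212),83.2)
t=cv2.imread("pics/w6.png")
cv2.imwrite("pics/w6a.png",cv2.resize(t[180:300,230:400],None,fx=4.5,fy=4.5))
E
```

```text
[ 0.45057128 -0.00522099  0.21183528] [-0.00766526  0.3405077   0.41999032] 10.55 1.0007761523678114
yaw now 96.78 pos [ 0.4503 -0.0051  0.2113] row: [0.1105, -0.9177, -0.0044, 0.0005, -0.0006, 0.1509]
```

View pics/w6.png

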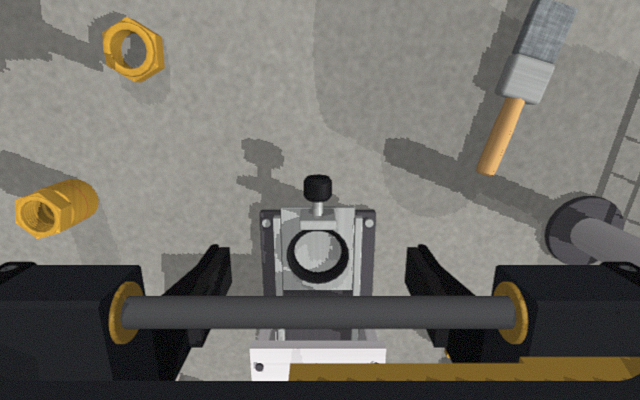

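The slide is out, with the nest at (318,255) and the knob at (317,187). Now to the valve.

{"op": "carry_out", "data": {"targets": [[0.03,-0.25,0,0,0,0.05],[0.06,-0.5,0,0,0,0.1],[0.09,-0.75,0,0,0,0.15],[0.11,-0.92,0,0,0,0.151],[0.11,-0.92,0,0,0,0.151],[0.11,-0.92,0,0,0,0.151]]}}

```text
time_s: 11.35
position: [0.449, -0.1892, 0.2097]
tcp_rot: [[-0.993, 0.119, -0.004], [0.119, 0.993, 0.004], [0.005, 0.003, -1.0]]
force: [-0.7, -0.5, 0.8]
opening: 0.998
```

Run:
```python
from h import *
plan((.475,-.267,.15),83.2)
import pickle
s=pickle.load(open("pics/w6.pkl","rb"))
t=cv2.imread("pics/w6.png")
sub=t[210:300,270:370]
g=cv2.cvtColor(sub,cv2.COLOR_BGR2GRAY);m=(g<45).astype(np.uint8)*255
cs,_=cv2.findContours(m,cv2.RETR_CCOMP,cv2.CHAIN_APPROX_NONE)
for c in cs:
    if cv2.contourArea(c)>200:
        e=cv2.fitEllipse(c);u=(e[0][0]+270,e[0][1]+210);print(e,[onz("wrist",u,z,s)[:2].round(4).tolist() for z in(.021,.035)])
```

```text
yaw now 83.18 pos [ 0.449  -0.1892  0.2097] row: [-0.1768, -0.3718, 0.2963, 0.0021, -0.0029, -0.0003]
((47.25311279296875, 43.976593017578125), (51.53304672241211, 56.41494369506836), 89.6202163696289) [[0.5392, 0.0054], [0.5326, 0.0047]]
```

{"op": "carry_out", "data": {"targets": [[-0.08,-0.18,0.12,0.002,-0.003,0],[-0.177,-0.372,0.296,0.002,-0.003,0],[-0.177,-0.372,0.296,0.002,-0.003,0],[-0.177,-0.372,0.296,0.002,-0.003,0],[-0.177,-0.372,0.296,0.002,-0.003,0]]}}

```text
time_s: 11.98
position: [0.475, -0.2655, 0.1509]
tcp_rot: [[-0.993, 0.117, 0.001], [0.117, 0.993, -0.0], [-0.001, 0.0, -1.0]]
force: [-0.4, -0.7, 0.8]
opening: 0.999
```

```bash
python3 snap.py w7
python3 - <<'E'
from h import *
t=cv2.imread("pics/w7.png")
cv2.imwrite("pics/w7a.png",cv2.resize(t[180:300,250:390],None,fx=5,fy=5,interpolation=cv2.INTER_CUBIC))
E
```

```text
[ 0.47500346 -0.26553231  0.15093679] [-0.36286741 -0.65976045  0.83965384] 11.975 0.9989336605631929
```

View pics/w7a.png

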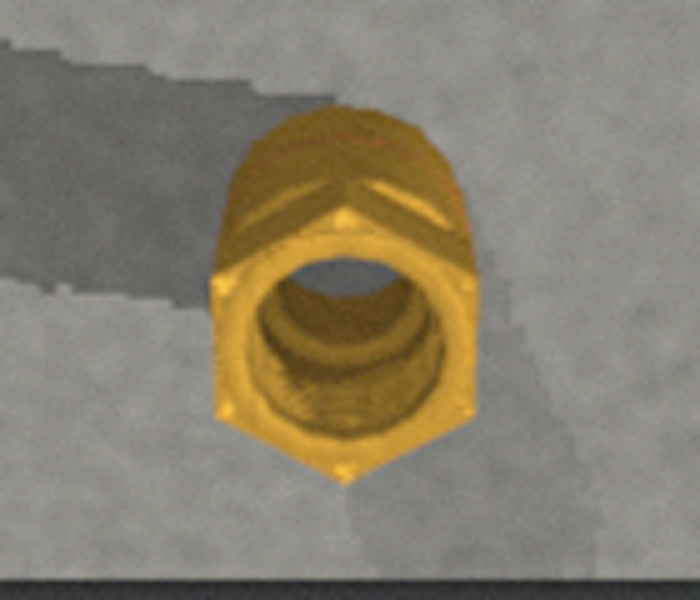

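Run:
```python
from h import *
import pickle
s=pickle.load(open("pics/w7.pkl","rb"))
hx=[(345,205),(478,280),(475,412),(345,485),(218,412),(212,282)]
P=np.array([onz("wrist",(250+u/5-.4,180+v/5-.4),.062,s)[:2] for u,v in hx]);c=P.mean(0)
print("valve",c,np.linalg.norm(P-c,axis=1).round(4),np.degrees(np.arctan2(*(P-c).T[::-1])).round(1))
print(onz("wrist",(250+346/5-.4,180+346/5-.4),.062,s))
plan((c[0],c[1],.08),83.2)
plan((c[0],c[1],.004),83.2)
```

```text
valve [ 0.51207311 -0.26860239] [0.0244 0.0241 0.024  0.0247 0.0237 0.0241] [ 173.5  112.4   54.9   -6.8  -67.9 -124.9]
[ 0.51178803 -0.26848861  0.062     ]
yaw now 83.26 pos [ 0.4752 -0.2658  0.1512] row: [-0.1846, 0.0079, 0.356, -0.0003, 0.0007, 0.0007]
yaw now 83.26 pos [ 0.4752 -0.2658  0.1512] row: [-0.1842, 0.0081, 0.736, -0.0003, 0.0007, 0.0007]
```

{"op": "carry_out", "data": {"targets": [[-0.1,0.004,0.1,0,0,0],[-0.184,0.008,0.25,0,0,0],[-0.184,0.008,0.45,0,0,0],[-0.184,0.008,0.58,0,0,0],[-0.184,0.008,0.66,0,0,0],[-0.184,0.008,0.71,0,0,0],[-0.184,0.008,0.736,0,0,0],[-0.184,0.008,0.736,0,0,0],[-0.184,0.008,0.736,0,0,0]]}}

```text
time_s: 13.15
position: [0.5125, -0.269, 0.0047]
tcp_rot: [[-0.993, 0.117, 0.002], [0.117, 0.993, -0.001], [-0.002, -0.001, -1.0]]
force: [0.5, -1.0, -0.5]
opening: 1.004
```

{"op": "carry_out", "data": {"targets": [[0,0,0,0,0,0],[0,0,0,0,0,0],[0,0,0,0,0,0],[0,0,0,0,0,0],[0,0,0,0,0,0],[0,0,0,0,0,0]], "jaw": -1}}

```text
time_s: 13.9
position: [0.5125, -0.2691, 0.0047]
tcp_rot: [[-0.993, 0.117, 0.002], [0.117, 0.993, -0.001], [-0.002, -0.001, -1.0]]
force: [-0.5, -1.2, -0.2]
opening: 0.529
```

{"op": "carry_out", "data": {"targets": [[0,0,-0.02,0,0,0],[0,0,-0.08,0,0,0],[0,0,-0.2,0,0,0],[0,0,-0.35,0,0,0],[0,0,-0.45,0,0,0],[0,0,-0.5,0,0,0],[0,0,-0.5,0,0,0]]}}

```text
time_s: 14.78
position: [0.5125, -0.2691, 0.1054]
tcp_rot: [[-0.993, 0.117, 0.003], [0.117, 0.993, -0.002], [-0.003, -0.002, -1.0]]
force: [0.3, -0.2, -3.0]
opening: 0.521
```

Run:
```python
from h import *
plan((.51,-.08,.105),96.7)
print(bot.read_state()["opening"])
```

```text
yaw now 83.26 pos [ 0.5125 -0.2691  0.1054] row: [0.1233, 0.9373, -0.0002, -0.0015, 0.0021, -0.1493]
0.5212841299528304
```

{"op": "carry_out", "data": {"targets": [[0.01,0.08,0,0,0,-0.02],[0.03,0.25,0,0,0,-0.05],[0.06,0.47,0,0,0,-0.09],[0.09,0.69,0,0,0,-0.13],[0.115,0.86,0,-0.001,0.002,-0.149],[0.123,0.937,0,-0.001,0.002,-0.149],[0.123,0.937,0,-0.001,0.002,-0.149],[0.123,0.937,0,-0.001,0.002,-0.149]]}}

```text
time_s: 15.78
position: [0.5106, -0.0811, 0.1049]
tcp_rot: [[-0.993, -0.116, 0.001], [-0.116, 0.993, -0.002], [-0.001, -0.002, -1.0]]
force: [0.4, -0.1, -2.1]
opening: 0.525
```

```bash
python3 snap.py w8
python3 - <<'E'
from h import *
plan((.5347,.0052,.105),96.75)
E
```

```text
[ 0.51059486 -0.08108078  0.10487459] [ 0.39741108 -0.14277069 -2.14472194] 15.775 0.5246410588805173
yaw now 96.60 pos [ 0.5106 -0.0813  0.1049] row: [-0.1697, 0.4159, -0.0009, -0.001, 0.0004, -0.0016]
```

View pics/w8.png

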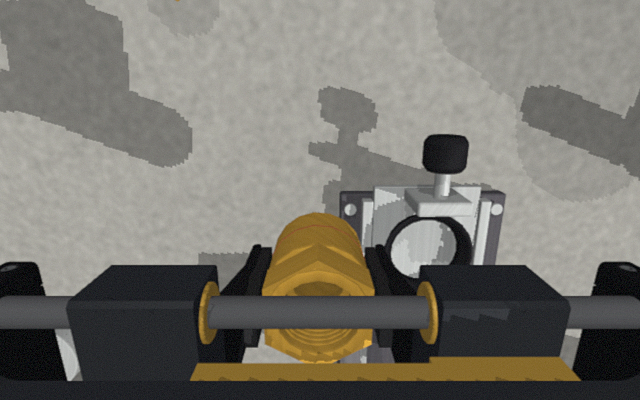

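Run:
```python
from h import *
t=cv2.imread("pics/w8.png")
cv2.imwrite("pics/w8a.png",np.clip(cv2.resize(t[120:300,340:510],None,fx=3.3,fy=3.3,interpolation=cv2.INTER_CUBIC).astype(float)*1.2,0,255).astype(np.uint8))
```

```text
(no output)
```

View pics/w8a.png

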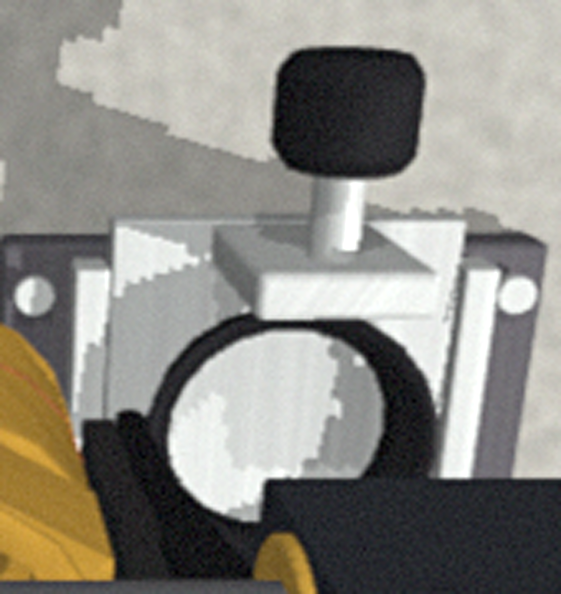

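Run:
```python
from h import *
import pickle
from scipy.optimize import least_squares
s=pickle.load(open("pics/w8.pkl","rb"))
pts=[(165,425),(172,388),(195,357),(235,336),(290,328),(335,335),(368,362),(384,400),(380,445),(365,478),(172,455),(190,488),(212,508),(240,520)]
P=np.array([onz("wrist",(340+u/3.3-.35,120+v/3.3-.35),.021,s)[:2] for u,v in pts])
def fit(P,r=None):
    if r: f=lambda q:np.hypot(*(P-q).T)-r;x0=P.mean(0)
    else: f=lambda q:np.hypot(*(P-q[:2]).T)-q[2];x0=np.r_[P.mean(0),.026]
    q=least_squares(f,x0);return q.x,(q.fun*1e3).round(1)
print(fit(P));print(fit(P,.026)); print(fit(P[5:],.026))
k=onz("wrist",(340+348/3.3-.35,120+112/3.3-.35),.058,s);print("knob",k)
```

```text
(array([0.53522256, 0.00636616, 0.02607109]), array([ 0.4,  1.1,  0.9, -0.5, -1.2, -0. ,  0.1,  0. ,  0. ,  0.7, -0.6,
       -0.6, -0.3, -0.1]))
(array([0.53520821, 0.00634873]), array([ 0.4,  1.2,  1. , -0.4, -1.1,  0. ,  0.2,  0.1,  0.1,  0.8, -0.5,
       -0.6, -0.2,  0. ]))
(array([0.53528437, 0.00681012]), array([-0.1, -0.1, -0.3, -0.4,  0.3, -0.2, -0.3, -0.1,  0. ]))
knob [ 0.45473879 -0.00674887  0.058     ]
```

Run:
```python
from h import *
plan((.5352,.0056,.105),96.75)
plan((.5352,.0056,.065),96.75)
```

```text
yaw now 96.60 pos [ 0.5106 -0.0813  0.1049] row: [-0.1724, 0.4176, -0.0009, -0.001, 0.0004, -0.0016]
yaw now 96.60 pos [ 0.5106 -0.0813  0.1049] row: [-0.1722, 0.4179, 0.1991, -0.001, 0.0004, -0.0016]
```

{"op": "carry_out", "data": {"targets": [[-0.04,0.1,0,0,0,0],[-0.1,0.25,0,0,0,0],[-0.15,0.37,0,-0.001,0,0],[-0.172,0.418,0,-0.001,0,-0.002],[-0.172,0.418,0,-0.001,0,-0.002],[-0.172,0.418,0.08,-0.001,0,-0.002],[-0.172,0.418,0.17,-0.001,0,-0.002],[-0.172,0.418,0.2,-0.001,0,-0.002],[-0.172,0.418,0.2,-0.001,0,-0.002]]}}

```text
time_s: 16.95
position: [0.5346, 0.0051, 0.064]
tcp_rot: [[-0.993, -0.117, -0.001], [-0.117, 0.993, 0.0], [0.001, 0.001, -1.0]]
force: [0.0, -0.1, -3.1]
opening: 0.518
```

Run:
```python
from h import *
plan((.5352,.0056,.0285),96.75)
a=bot.capture("scene");b=bot.capture("top")
cv2.imwrite("pics/s9.png",cv2.hconcat([cv2.resize(a[170:270,280:380],(400,400),interpolation=cv2.INTER_CUBIC),cv2.resize(b[130:230,270:370],(400,400),interpolation=cv2.INTER_CUBIC)]))
```

```text
yaw now 96.74 pos [0.5346 0.0051 0.064 ] row: [-0.0037, 0.0018, 0.1774, 0.0003, -0.0007, -0.0002]
```

View pics/s9.png

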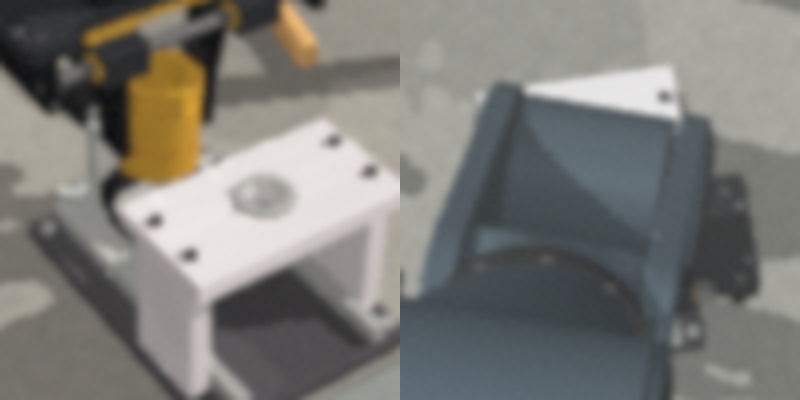

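The valve is upright above the nest (scene view, crop 165,120). I'll lower it slowly.

{"op": "carry_out", "data": {"targets": [[-0.004,0.002,0.04,0,0,0],[-0.004,0.002,0.08,0,0,0],[-0.004,0.002,0.115,0,0,0],[-0.004,0.002,0.14,0,0,0],[-0.004,0.002,0.16,0,0,0],[-0.004,0.002,0.175,0,0,0],[-0.004,0.002,0.175,0,0,0]]}}

```text
time_s: 17.92
position: [0.536, 0.0058, 0.0297]
tcp_rot: [[-0.993, -0.118, 0.0], [-0.118, 0.993, 0.0], [-0.0, 0.0, -1.0]]
force: [-0.1, -0.5, -3.8]
opening: 0.519
```

{"op": "carry_out", "data": {"targets": [[0.003,0,0.006,0,0,0],[0.003,0,0.011,0,0,0],[0.003,0,0.015,0,0,0],[0.003,0,0.015,0,0,0]]}}

```text
time_s: 18.42
position: [0.5355, 0.0057, 0.0267]
tcp_rot: [[-0.993, -0.118, 0.001], [-0.118, 0.993, 0.0], [-0.001, 0.0, -1.0]]
force: [0.1, 1.2, -4.1]
opening: 0.521
```

{"op": "carry_out", "data": {"targets": [[0,0,0.003,0,0,0],[0,0,0.005,0,0,0],[0,0,0.006,0,0,0],[0,0,0.006,0,0,0]]}}

```text
time_s: 18.92
position: [0.5355, 0.0057, 0.0257]
tcp_rot: [[-0.993, -0.118, 0.001], [-0.118, 0.993, 0.0], [-0.001, -0.0, -1.0]]
force: [-0.2, 1.2, -0.7]
opening: 0.52
```

The force went from -4.1 N to -0.7 N, so the nest floor now carries the valve. Releasing.

{"op": "carry_out", "data": {"targets": [[0,0,0,0,0,0],[0,0,0,0,0,0],[0,0,0,0,0,0],[0,0,0,0,0,0],[0,0,0,0,0,0]], "jaw": 1}}

```text
time_s: 19.55
position: [0.5355, 0.0057, 0.0257]
tcp_rot: [[-0.993, -0.118, 0.001], [-0.118, 0.993, 0.0], [-0.001, -0.0, -1.0]]
force: [0.6, -0.6, -0.8]
opening: 0.965
```

{"op": "carry_out", "data": {"targets": [[0,0,-0.05,0,0,0],[0,0,-0.15,0,0,0],[0,0,-0.35,0,0,0],[0,0,-0.55,0,0,0],[0.25,0,-0.65,0,0,0],[0.4,0,-0.65,0,0,0],[0.4,0,-0.65,0,0,0],[0.4,0,-0.65,0,0,0]]}}

```text
time_s: 20.55
position: [0.4575, -0.0041, 0.1562]
tcp_rot: [[-0.993, -0.118, 0.004], [-0.118, 0.993, -0.001], [-0.003, -0.001, -1.0]]
force: [0.5, 0.3, 0.3]
opening: 0.995
```

```bash
python3 snap.py w10
python3 - <<'E'
from h import *
plan((.4523,-.0055,.06),96.75)
plan((.4523,-.0055,.0225),96.75)
E
```

```text
[ 0.45749234 -0.00405452  0.15623087] [0.46021082 0.27461968 0.32916778] 20.55 0.9953841847583005
yaw now 96.76 pos [ 0.4577 -0.0041  0.156 ] row: [0.0292, -0.0035, 0.48, -0.0006, 0.002, 0.0001]
yaw now 96.76 pos [ 0.4577 -0.0041  0.156 ] row: [0.0298, -0.0034, 0.6675, -0.0006, 0.002, 0.0001]
```

View pics/w10.png

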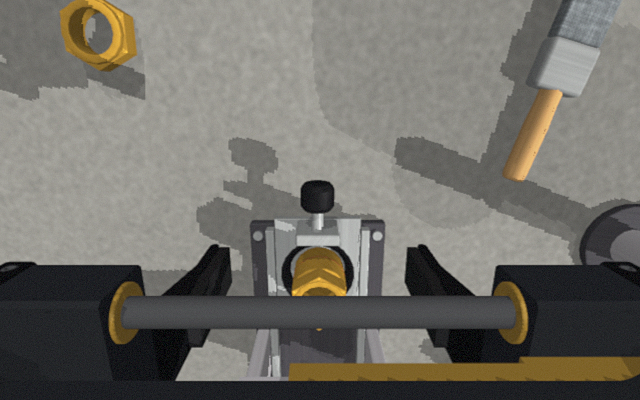

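The valve stands upright in the nest (318,270). Now I pinch the knob at (317,195).

{"op": "carry_out", "data": {"targets": [[0.015,-0.002,0.15,0,0.001,0],[0.03,-0.003,0.35,0,0.002,0],[0.03,-0.003,0.5,0,0.002,0],[0.03,-0.003,0.6,0,0.002,0],[0.03,-0.003,0.65,0,0.002,0],[0.03,-0.003,0.667,0,0.002,0],[0.03,-0.003,0.667,0,0.002,0]], "jaw": 0.2}}

```text
time_s: 21.48
position: [0.4528, -0.0055, 0.0228]
tcp_rot: [[-0.993, -0.118, 0.001], [-0.118, 0.993, -0.001], [-0.001, -0.001, -1.0]]
force: [0.4, 0.4, 0.3]
opening: 0.599
```

{"op": "carry_out", "data": {"targets": [[0,0,0,0,0,0],[0,0,0,0,0,0],[0,0,0,0,0,0],[0,0,0,0,0,0],[0,0,0,0,0,0]], "jaw": -1}}

```text
time_s: 22.1
position: [0.453, -0.0055, 0.0231]
tcp_rot: [[-0.993, -0.118, 0.001], [-0.118, 0.993, -0.001], [-0.001, -0.001, -1.0]]
force: [-0.1, -0.2, 3.7]
opening: 0.303
```

{"op": "carry_out", "data": {"targets": [[-0.01,0,0,0,0,0],[-0.03,0,0,0,0,0],[-0.055,0,0,0,0,0],[-0.09,0,0,0,0,0],[-0.13,0,0,0,0,0],[-0.17,0,0,0,0,0],[-0.21,0,0,0,0,0],[-0.25,0,0,0,0,0],[-0.29,0,0,0,0,0],[-0.33,0,0,0,0,0],[-0.37,0,0,0,0,0],[-0.4,0,0,0,0,0],[-0.425,0,0,0,0,0],[-0.445,0,0,0,0,0],[-0.46,0,0,0,0,0],[-0.475,0,0,0,0,0],[-0.49,0,0,0,0,0],[-0.5,0,0,0,0,0],[-0.507,0,0,0,0,0],[-0.507,0,0,0,0,0]]}}

```text
time_s: 24.6
position: [0.5523, 0.0065, 0.0231]
tcp_rot: [[-0.993, -0.118, -0.002], [-0.118, 0.993, -0.001], [0.002, -0.001, -1.0]]
force: [-5.9, -1.6, 5.8]
opening: 0.307
```

{"op": "carry_out", "data": {"targets": [[-0.5,0,0,0,0,0],[0,0,0,0,0,0],[0,0,0,0,0,0],[0,0,0,0,0,0]], "jaw": 1}}

```text
time_s: 25.1
position: [0.5548, 0.0061, 0.0233]
tcp_rot: [[-0.993, -0.118, 0.003], [-0.118, 0.993, -0.002], [-0.003, -0.002, -1.0]]
force: [1.4, 0.2, 0.1]
opening: 0.67
```

I mistyped the first row as -0.5, so the arm made a brief lunge forward. I'll check for damage before moving on.

```bash
python3 snap.py w11
python3 - <<'E'
from h import *
a=bot.capture("scene")
cv2.imwrite("pics/s11.png",cv2.resize(a[160:300,270:410],(700,560),interpolation=cv2.INTER_CUBIC))
s=bot.read_state();print(s["force"],s["moment"],s["qvel"].round(1))
E
```

```text
[0.55477404 0.00608922 0.02334553] [1.35791288 0.2361566  0.06829618] 25.1 0.6698717535068993
[ 0.30169682 -0.44465177  0.49106665] [ 0.0083832  -0.01015067  0.02726896] [ 0.2 -0.   0.  -0.   0.6  0. ]
```

View pics/s11.png

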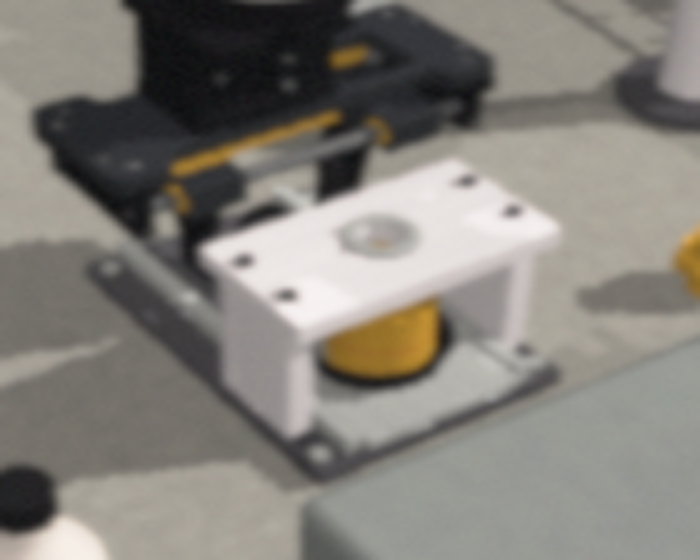

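View pics/w11.png

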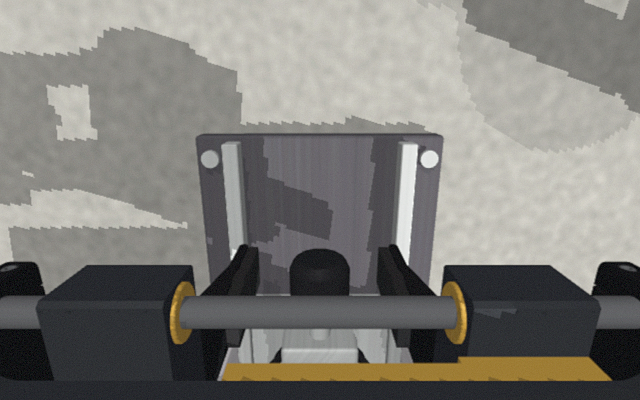

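The valve is still upright under the bush and nothing looks displaced. Going up to check the slide and the bush.

{"op": "carry_out", "data": {"targets": [[0.01,0,0,0,0,0],[0.01,0,-0.1,0,0,0],[0.01,0,-0.3,0,0,0],[0.01,0,-0.55,0,0,0],[0.01,0,-0.8,0,0,0],[0.01,0,-1,0,0,0],[0.01,0,-1,0,0,0],[0.01,0,-1,0,0,0]], "jaw": 1}}

```text
time_s: 26.2
position: [0.5528, 0.0065, 0.2233]
tcp_rot: [[-0.993, -0.119, 0.003], [-0.119, 0.993, -0.002], [-0.003, -0.002, -1.0]]
force: [-0.3, 0.5, 0.0]
opening: 0.997
```

```bash
python3 snap.py w12
python3 - <<'E'
from h import *
t=cv2.imread("pics/w12.png")
cv2.imwrite("pics/w12a.png",cv2.resize(t[180:300,235:400],None,fx=4.8,fy=4.8,interpolation=cv2.INTER_CUBIC))
E
```

```text
[0.55280966 0.00645486 0.22326004] [-0.29706447  0.47008546  0.02385323] 26.2 0.9972124524712133
```

View pics/w12a.png

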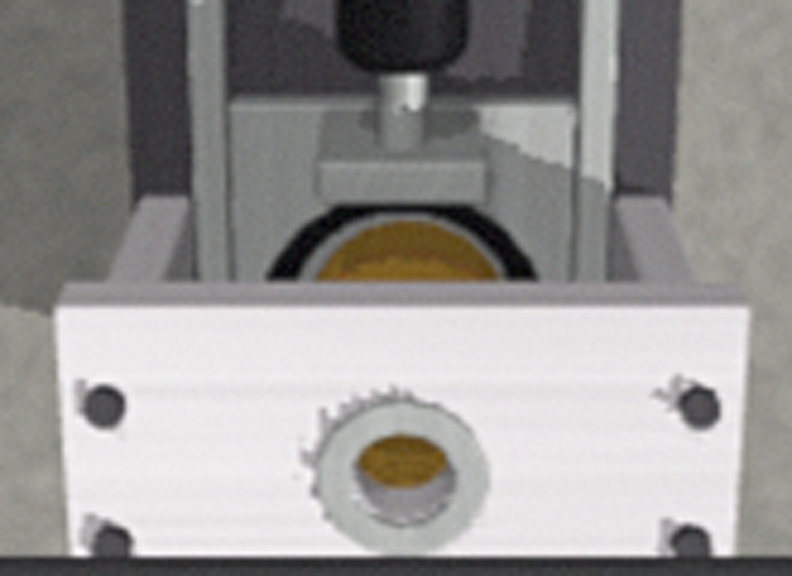

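Run:
```python
from h import *
import pickle
s=pickle.load(open("pics/w12.pkl","rb"));s1=pickle.load(open("pics/w1.pkl","rb"))
f=lambda u,v:(235+u/4.8-.4,180+v/4.8-.4); g=lambda u,v:(240+u/5-.4,165+v/5-.4)
print("hole",onz("wrist",f(405,480),.105,s),"flange",onz("wrist",f(402.5,476),.105,s))
print("w1 hole",onz("wrist",g(360,548),.105,s1),"flange",onz("wrist",g(358,546),.105,s1))
print("lug edge now",onz("wrist",f(403,160),.062,s),"w1",onz("wrist",g(358,253),.062,s1))
print("plate edge now",onz("wrist",f(403,303),.102,s),"w1",onz("wrist",g(358,386),.102,s1))
print("hole-> size x", [onz("wrist",f(u,480),.105,s)[:2] for u in(354,456)])
plan((.48,.12,.26),96.75)
```

```text
hole [0.63363227 0.01791866 0.105     ] flange [0.63283611 0.01733905 0.105     ]
w1 hole [0.63321547 0.01793535 0.105     ] flange [0.63280933 0.01747511 0.105     ]
lug edge now [0.58384079 0.01150058 0.062     ] w1 [0.58430674 0.0112514  0.062     ]
plate edge now [0.59841292 0.01326352 0.102     ] w1 [0.59876162 0.01353598 0.102     ]
hole-> size x [array([0.63481366, 0.00820421]), array([0.63245101, 0.02763201])]
yaw now 96.82 pos [0.5523 0.0065 0.2225] row: [0.2912, 0.606, -0.1889, -0.0011, 0.0009, 0.0007]
```

The slide is home: the lug-to-plate distance is unchanged from the start (14.6 against 14.5 mm), and brass shows through the bush. Off to the probe.

Run:
```python
from h import *
plan((.495,.15,.262),96.75)
```

```text
yaw now 96.82 pos [0.5523 0.0065 0.2225] row: [0.1989, 0.746, -0.1991, -0.0011, 0.0009, 0.0007]
```

{"op": "carry_out", "data": {"targets": [[0.03,0.1,-0.08,0,0,0],[0.1,0.3,-0.18,0,0,0],[0.17,0.5,-0.19,0,0,0],[0.24,0.7,-0.19,0,0,0],[0.3,0.9,-0.19,0,0,0],[0.36,1,-0.19,0,0,0],[0.36,1,-0.19,0,0,0]]}}

```text
time_s: 27.12
position: [0.4548, 0.1984, 0.26]
tcp_rot: [[-0.992, -0.122, -0.0], [-0.122, 0.992, -0.002], [0.0, -0.002, -1.0]]
force: [0.2, -0.7, -0.4]
opening: 1.004
```

Run:
```python
from h import *
plan((.44,.295,.262),96.75)
```

```text
yaw now 97.03 pos [0.4548 0.1984 0.26  ] row: [0.0145, 0.4884, -0.0109, -0.001, -0.0003, 0.0031]
```

{"op": "carry_out", "data": {"targets": [[0,0.15,0,0,0,0],[0.01,0.35,-0.01,0,0,0.003],[0.014,0.488,-0.01,-0.001,0,0.003],[0.014,0.488,-0.01,-0.001,0,0.003],[0.014,0.488,-0.01,-0.001,0,0.003]]}}

```text
time_s: 27.75
position: [0.4403, 0.2941, 0.2616]
tcp_rot: [[-0.993, -0.117, -0.001], [-0.117, 0.993, -0.001], [0.001, -0.001, -1.0]]
force: [0.1, 0.1, -0.6]
opening: 1.0
```

```bash
python3 snap.py w13
python3 - <<'E'
from h import *
t=cv2.imread("pics/w13.png")
cv2.imwrite("pics/w13a.png",np.clip(cv2.resize(t[140:300,230:430],None,fx=3.7,fy=3.7,interpolation=cv2.INTER_CUBIC).astype(float)*1.4,0,255).astype(np.uint8))
E
```

```text
[0.4402711  0.29413619 0.26159996] [ 0.12107071  0.08173063 -0.61144409] 27.75 0.99956780012194
```

View pics/w13a.png

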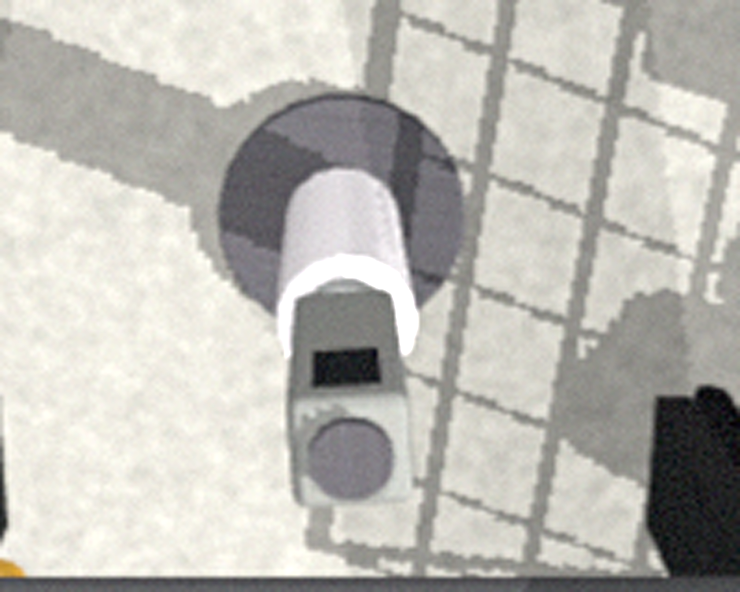

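Run:
```python
from h import *
import pickle
s=pickle.load(open("pics/w13.pkl","rb"))
f=lambda u,v:(230+u/3.7-.4,140+v/3.7-.4)
Q=np.array([onz("wrist",f(*p),.185,s)[:2] for p in [(292,397),(408,392),(413,500),(300,505)]])
print("sq centre",Q.mean(0),[np.degrees(np.arctan2(*(Q[(i+1)%4]-Q[i])[::-1])).round(1) for i in range(4)],[np.linalg.norm(Q[(i+1)%4]-Q[i]).round(4) for i in range(4)])
print("cap",onz("wrist",f(350,458),.188,s))
P=[(219,200),(232,160),(260,124),(300,102),(350,95),(400,107),(440,140),(460,180),(463,215),(452,260),(435,295)]
P=np.array([onz("wrist",f(*p),.010,s)[:2] for p in P])
from scipy.optimize import least_squares
q=least_squares(lambda q:np.hypot(*(P-q[:2]).T)-.042,P.mean(0));print("foot",q.x,(q.fun*1e3).round(1))
```

```text
sq centre [0.4808724  0.30548695] [np.float64(99.5), np.float64(10.3), np.float64(-80.4), np.float64(-169.7)] [np.float64(0.0241), np.float64(0.025), np.float64(0.0241), np.float64(0.025)]
cap [0.48149272 0.30482481 0.188     ]
foot [0.48152454 0.30463346] [-0.8 -0.7 -0.2 -0.2 -0.   0.5  0.3 -0.2 -0.9 -1.4  0.4]
```

Run:
```python
from h import *
plan((.4814,.3047,.262),99.7)
plan((.4814,.3047,.114),99.7)
```

```text
yaw now 96.70 pos [0.4403 0.294  0.2617] row: [-0.2102, 0.0294, -0.0017, -0.0004, -0.0005, -0.0333]
yaw now 96.70 pos [0.4403 0.294  0.2617] row: [-0.2108, 0.0299, 0.7383, -0.0004, -0.0005, -0.0333]
```

{"op": "carry_out", "data": {"targets": [[-0.1,0.015,0,0,0,-0.015],[-0.2,0.029,0,0,0,-0.033],[-0.21,0.03,0,0,0,-0.033],[-0.21,0.03,0,0,0,-0.033],[-0.21,0.03,0.15,0,0,-0.033],[-0.21,0.03,0.35,0,0,-0.033],[-0.21,0.03,0.5,0,0,-0.033],[-0.21,0.03,0.5,0,0,-0.033]]}}

```text
time_s: 28.8
position: [0.4785, 0.3036, 0.1596]
tcp_rot: [[-0.986, -0.168, -0.007], [-0.168, 0.986, -0.003], [0.008, -0.002, -1.0]]
force: [-0.6, -0.7, 1.2]
opening: 1.001
```

```bash
python3 snap.py w14
python3 - <<'E'
from h import *
plan((.4814,.3047,.114),99.7)
t=cv2.imread("pics/w14.png")
a=bot.capture("scene")
cv2.imwrite("pics/w14a.png",np.clip(cv2.hconcat([cv2.resize(t[140:300,240:400],(400,400)),cv2.resize(a[90:200,360:470],(400,400),interpolation=cv2.INTER_CUBIC)]).astype(float)*1.3,0,255).astype(np.uint8))
E
```

```text
[0.47849188 0.30357902 0.15962227] [-0.56386131 -0.67835443  1.17497347] 28.8 1.0012227283271435
yaw now 99.66 pos [0.4801 0.3043 0.1613] row: [-0.0074, 0.0014, 0.2364, -0.0007, -0.0021, -0.0005]
```

View pics/w14a.png

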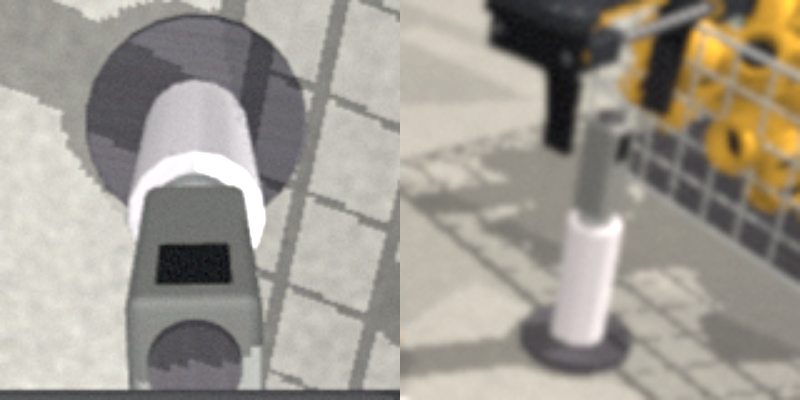

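The handle sits between the fingers, whose tips are just at the handle's top. Descending and closing.

{"op": "carry_out", "data": {"targets": [[-0.007,0.001,0.08,0,-0.002,0],[-0.007,0.001,0.16,0,-0.002,0],[-0.007,0.001,0.21,0,-0.002,0],[-0.007,0.001,0.236,0,-0.002,0],[-0.007,0.001,0.236,0,-0.002,0],[-0.007,0.001,0.236,0,-0.002,0]], "jaw": 0.1}}

```text
time_s: 29.65
position: [0.483, 0.3053, 0.1155]
tcp_rot: [[-0.986, -0.168, 0.004], [-0.168, 0.986, 0.0], [-0.004, -0.0, -1.0]]
force: [0.4, 0.5, 0.3]
opening: 0.555
```

Run:
```python
from h import *
plan((.4814,.3047,.114),99.7)
```

```text
yaw now 99.66 pos [0.483  0.3053 0.1155] row: [0.0083, -0.0015, 0.0075, -0.0003, 0.0023, -0.0004]
```

{"op": "carry_out", "data": {"targets": [[0,0,0,0,0,0],[0,0,0,0,0,0],[0,0,0,0,0,0],[0,0,0,0,0,0],[0,0,0,0,0,0]], "jaw": -1}}

```text
time_s: 30.28
position: [0.483, 0.3051, 0.1157]
tcp_rot: [[-0.986, -0.168, 0.004], [-0.168, 0.986, -0.0], [-0.004, -0.001, -1.0]]
force: [-1.1, -0.9, 2.0]
opening: 0.295
```

{"op": "carry_out", "data": {"targets": [[0,0,-0.01,0,0,0],[0,0,-0.05,0,0,0],[0,0,-0.12,0,0,0],[0,0,-0.21,0,0,0],[0,0,-0.31,0,0,0],[0,0,-0.42,0,0,0],[0,0,-0.53,0,0,0],[0,0,-0.62,0,0,0],[0,0,-0.67,0,0,0],[0,0,-0.67,0,0,0],[0,0,-0.67,0,0,0]]}}

```text
time_s: 31.65
position: [0.4819, 0.3049, 0.249]
tcp_rot: [[-0.986, -0.168, 0.002], [-0.168, 0.986, -0.001], [-0.002, -0.001, -1.0]]
force: [0.2, -0.7, -2.6]
opening: 0.296
```

```bash
python3 snap.py w15
python3 - <<'E'
from h import *
plan((.615,.17,.25),96.75)
a=bot.capture("scene")
cv2.imwrite("pics/s15.png",cv2.resize(a[60:200,340:500],None,fx=5,fy=4.2,interpolation=cv2.INTER_CUBIC))
E
```

```text
[0.48187651 0.30492169 0.24899213] [ 0.1546192  -0.70972397 -2.62756989] 31.65 0.29592461020771293
yaw now 99.67 pos [0.4819 0.3049 0.2488] row: [-0.543, -0.7767, -0.0043, -0.0006, 0.0011, 0.0324]
```

View pics/w15.png

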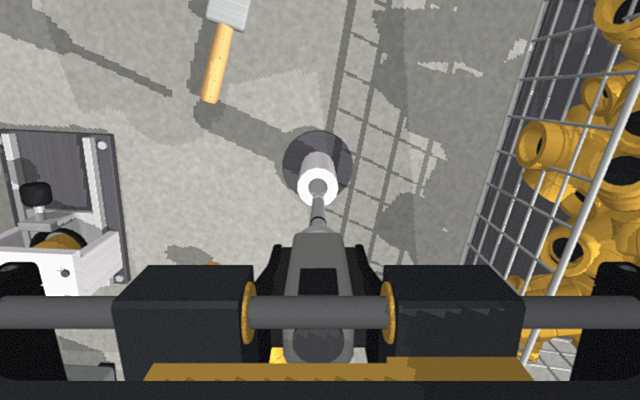

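View pics/s15.png

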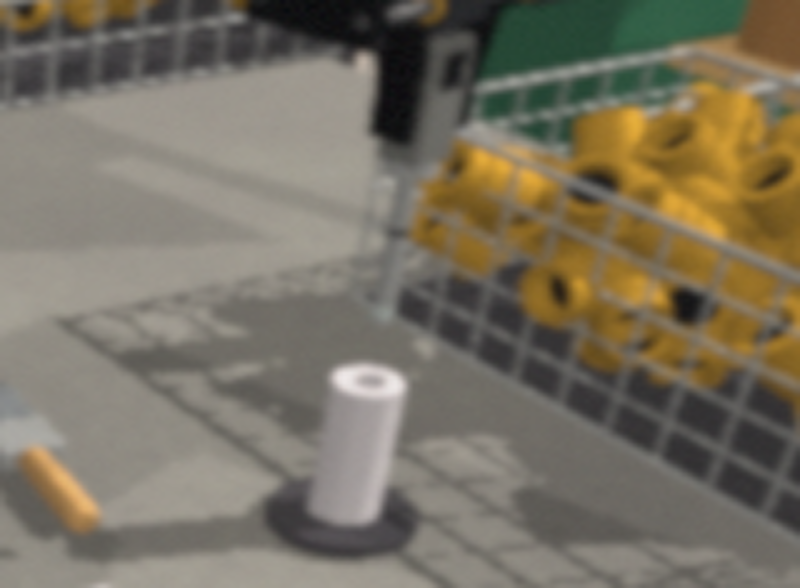

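Run:
```python
from h import *
import pickle
t=cv2.imread("pics/w15.png")
cv2.imwrite("pics/w15a.png",np.clip(cv2.resize(t[170:270,270:370],None,fx=6,fy=6,interpolation=cv2.INTER_CUBIC).astype(float)*1.3,0,255).astype(np.uint8))
i=bot.camera_info("wrist");K=i["camera_matrix"];Mi=np.linalg.inv(i["mount"])
for x in (-.002,0,.002):
  for z in (.1037,.0437,.0687-.06):
    p=K@(Mi[:3,:3]@[x,0,z]+Mi[:3,3]);print(x,z,p[:2]/p[2])
```

```text
-0.002 0.1037 [316.61078067 201.87723603]
-0.002 0.0437 [316.36045644 228.3657668 ]
-0.002 0.0087 [316.149086   250.73232816]
0 0.1037 [316.61075029 199.52766557]
0 0.0437 [316.35978901 225.51129289]
0 0.0087 [316.14768862 247.47140371]
0.002 0.1037 [316.61071978 197.16856853]
0.002 0.0437 [316.35911822 222.6424228 ]
0.002 0.0087 [316.14628303 244.1913057 ]
```

View pics/w15a.png

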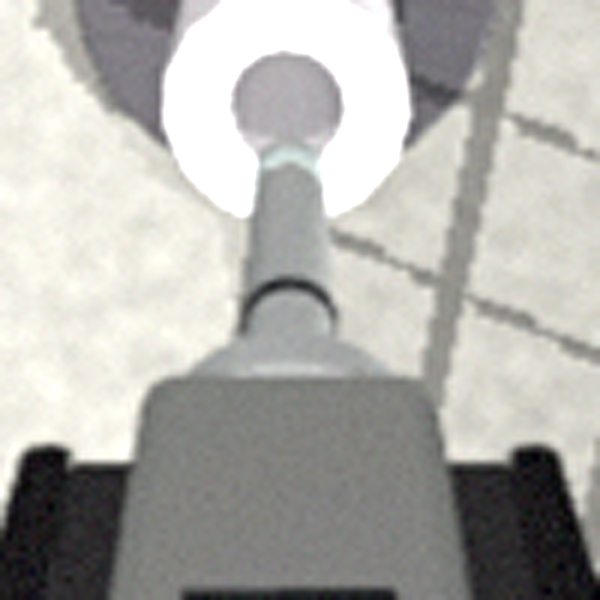

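The probe is held upright, with its tip near (318,198) and its ring near (318,224) in the wrist view. Carrying it to the bush.

{"op": "carry_out", "data": {"targets": [[-0.03,-0.04,0,0,0,0],[-0.1,-0.14,0,0,0.001,0.01],[-0.19,-0.28,0,0,0.001,0.02],[-0.29,-0.42,0,0,0.001,0.03],[-0.39,-0.56,0,0,0.001,0.032],[-0.48,-0.69,0,0,0.001,0.032],[-0.53,-0.76,0,0,0.001,0.032],[-0.543,-0.777,0,0,0.001,0.032],[-0.543,-0.777,0,0,0.001,0.032]]}}

```text
time_s: 32.88
position: [0.6144, 0.1704, 0.2488]
tcp_rot: [[-0.993, -0.118, -0.001], [-0.118, 0.993, -0.001], [0.001, -0.0, -1.0]]
force: [0.1, 0.6, -2.7]
opening: 0.299
```

Run:
```python
from h import *
plan((.635,.0167,.235),96.75)
```

```text
yaw now 96.80 pos [0.6144 0.1704 0.2488] row: [-0.0112, -0.775, 0.0692, -0.0003, -0.0007, 0.0005]
```

{"op": "carry_out", "data": {"targets": [[0,-0.04,0,0,0,0],[-0.002,-0.14,0,0,0,0],[-0.004,-0.27,0,0,0,0],[-0.006,-0.41,0,0,0,0],[-0.008,-0.55,0,0,0,0],[-0.01,-0.67,0,0,0,0],[-0.011,-0.75,0.02,0,-0.001,0],[-0.011,-0.775,0.05,0,-0.001,0],[-0.011,-0.775,0.069,0,-0.001,0],[-0.011,-0.775,0.069,0,-0.001,0],[-0.011,-0.775,0.069,0,-0.001,0]]}}

```text
time_s: 34.25
position: [0.6349, 0.0176, 0.2351]
tcp_rot: [[-0.993, -0.119, 0.001], [-0.119, 0.993, -0.0], [-0.001, -0.0, -1.0]]
force: [0.1, -0.0, -1.7]
opening: 0.292
```

```bash
python3 snap.py w16
python3 - <<'E'
from h import *
s=bot.read_state();print(s["position"],s["tcp_rot"][:,2])
t=cv2.imread("pics/w16.png");a=bot.capture("scene");cv2.imwrite("pics/s16full.png",a)
cv2.imwrite("pics/w16a.png",np.clip(cv2.resize(t[170:260,260:380],None,fx=6,fy=6,interpolation=cv2.INTER_CUBIC).astype(float)*1.2,0,255).astype(np.uint8))
cv2.imwrite("pics/s16.png",cv2.resize(a[150:250,300:400],None,fx=6,fy=6,interpolation=cv2.INTER_CUBIC))
E
```

```text
[0.63493073 0.0175822  0.23507385] [ 0.11195012 -0.02548663 -1.67202282] 34.25 0.29213741348434746
[0.63504529 0.01745157 0.23518891] [ 8.53185031e-04 -2.93084217e-04 -9.99999593e-01]
```

View pics/w16a.png

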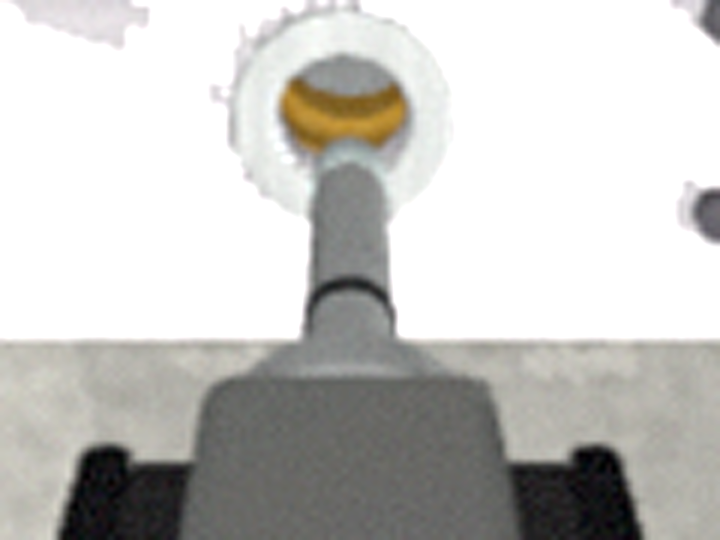

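View pics/s16.png

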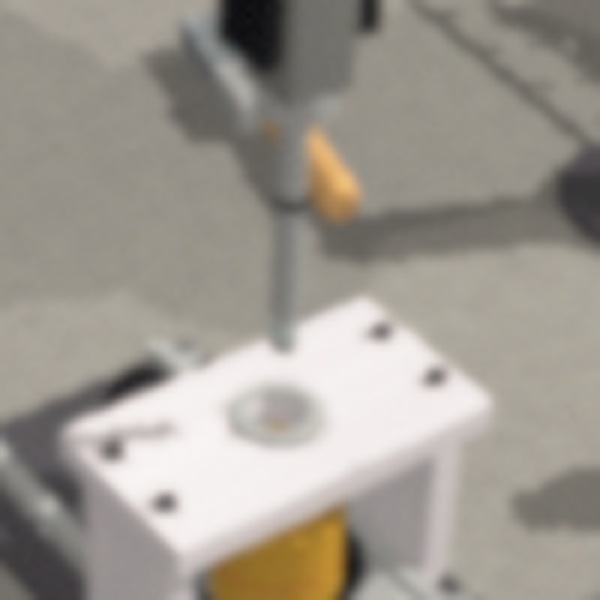

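Run:
```python
from h import *
import pickle
s=pickle.load(open("pics/w16.pkl","rb"));R=s["tcp_rot"]
b=onz("wrist",(260+343/6-.4,189.6),.105,s);tp=onz("wrist",(317.9,197.6),.1315,s)
print(b,tp,"err tool (mm)",(R.T@(b-tp))*1e3)
# scene: tip vs bush
tip=(300+284/6-.4,150+347/6-.4);bu=(300+277/6-.4,150+414/6-.4)
B=onz("scene",bu,.105);T=onz("scene",tip,.1315);print(B,T,"err tool",(R.T@(B-T))*1e3)
# ray-plane lateral: expected pixel of tip if 26.5mm above bush
print(proj("scene",B+[0,0,.0265]),tip)
```

```text
[0.63362115 0.01738921 0.105     ] [0.63316326 0.01833022 0.1315    ] err tool (mm) [-0.32843044 -0.98250087 26.50041488]
[0.63542402 0.01580354 0.105     ] [0.6334419 0.0185502 0.1315   ] err tool [-1.62601569 -2.9573203  26.50157072]
[346.23269769 208.39698632] (346.93333333333334, 207.43333333333334)
```

{"op": "carry_out", "data": {"targets": [[-0.001,-0.005,0.02,0,0,0],[-0.001,-0.006,0.05,0,0,0],[-0.001,-0.006,0.08,0,0,0],[-0.001,-0.006,0.09,0,0,0],[-0.001,-0.006,0.09,0,0,0],[-0.001,-0.006,0.09,0,0,0]]}}

```text
time_s: 35.1
position: [0.6356, 0.0161, 0.2175]
tcp_rot: [[-0.993, -0.119, 0.001], [-0.119, 0.993, -0.0], [-0.001, -0.001, -1.0]]
force: [-0.2, -0.1, -0.9]
opening: 0.293
```

```bash
python3 snap.py w17
python3 - <<'E'
from h import *
s=bot.read_state();print(s["position"],s["tcp_rot"][:,2])
t=cv2.imread("pics/w17.png");a=bot.capture("scene");cv2.imwrite("pics/s17full.png",a)
cv2.imwrite("pics/w17a.png",np.clip(cv2.resize(t[170:260,260:380],None,fx=6,fy=6,interpolation=cv2.INTER_CUBIC).astype(float)*1.2,0,255).astype(np.uint8))
cv2.imwrite("pics/s17.png",cv2.resize(a[160:240,310:390],None,fx=7.5,fy=7.5,interpolation=cv2.INTER_CUBIC))
E
```

```text
[0.63559463 0.01609803 0.21745384] [-0.20671505 -0.11399826 -0.8580686 ] 35.1 0.29319212983837295
[0.63564931 0.01611156 0.21751841] [ 1.54505096e-03 -4.41916935e-04 -9.99998709e-01]
```

View pics/w17a.png

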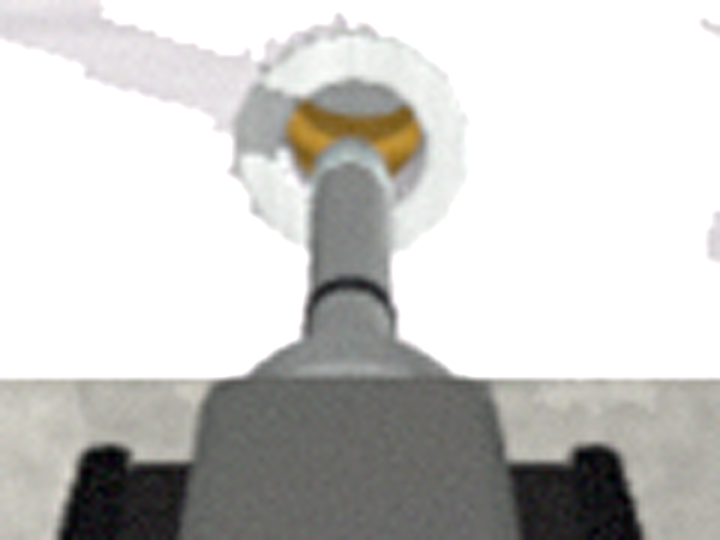

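View pics/s17.png

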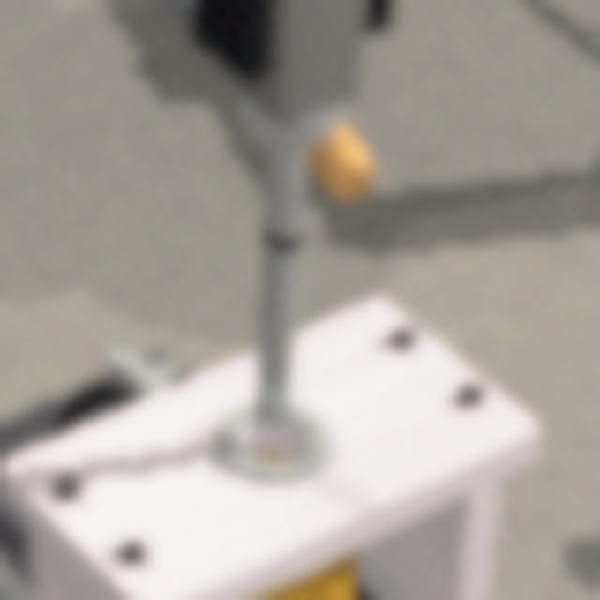

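Run:
```python
from h import *
import pickle
s=pickle.load(open("pics/w17.pkl","rb"));R=s["tcp_rot"]
c=lambda u,v:(260+u/6-.42,170+v/6-.42)
b=onz("wrist",c(354,148),.105,s);tp=onz("wrist",c(350,174),.1138,s)
print(b,tp,"err tool (mm)",(R.T@(b-tp))*1e3)
b=onz("wrist",c(351,149),.105,s);print("flange",(R.T@(b-tp))*1e3)
d=lambda u,v:(310+u/7.5-.43,160+v/7.5-.43)
B=onz("scene",d(271,440),.105)
for h in (.0088,.0688): p=proj("scene",B+[0,0,h]);print("scene expected centre px crop",(p-[310,160]+.43)*7.5)
plan((.635,.0165,.2175),96.75)
```

```text
[0.63351415 0.01734996 0.105     ] [0.63475878 0.01693755 0.1138    ] err tool (mm) [1.1981195  0.56269929 8.79812934]
flange [1.05294831 0.14475601 8.79855232]
scene expected centre px crop [272.13878424 414.97238161]
scene expected centre px crop [280.36919586 234.08859897]
yaw now 96.85 pos [0.6356 0.0161 0.2175] row: [0.003, 0.0023, 0.0002, -0.0004, 0.001, 0.0011]
```

{"op": "carry_out", "data": {"targets": [[0.004,0.0015,0,0,0.001,0.001],[0.004,0.0015,0,0,0.001,0.001],[0.004,0.0015,0.02,0,0.001,0.001],[0.004,0.0015,0.05,0,0.001,0.001],[0.004,0.0015,0.08,0,0.001,0.001],[0.004,0.0015,0.1,0,0.001,0.001],[0.004,0.0015,0.1,0,0.001,0.001],[0.004,0.0015,0.1,0,0.001,0.001]]}}

```text
time_s: 36.2
position: [0.635, 0.0163, 0.1976]
tcp_rot: [[-0.993, -0.118, 0.0], [-0.118, 0.993, -0.001], [-0.0, -0.001, -1.0]]
force: [-0.6, 0.7, -3.0]
opening: 0.294
```

```bash
python3 snap.py w18
python3 - <<'E'
from h import *
s=bot.read_state();print(s["position"],s["tcp_rot"][:,2],s["force"])
t=cv2.imread("pics/w18.png");a=bot.capture("scene");cv2.imwrite("pics/s18full.png",a)
cv2.imwrite("pics/w18a.png",np.clip(cv2.resize(t[170:260,260:380],None,fx=6,fy=6,interpolation=cv2.INTER_CUBIC).astype(float)*1.2,0,255).astype(np.uint8))
cv2.imwrite("pics/s18.png",cv2.resize(a[160:240,310:390],None,fx=7.5,fy=7.5,interpolation=cv2.INTER_CUBIC))
E
```

```text
[0.63500783 0.01628981 0.1976328 ] [-0.64125806  0.72747826 -2.98368481] 36.2 0.2938710580025225
[0.63505632 0.01627954 0.19777078] [ 5.26213756e-04 -7.31922995e-04 -9.99999594e-01] [-0.23191881  0.4179434  -1.96892282]
```

View pics/w18a.png

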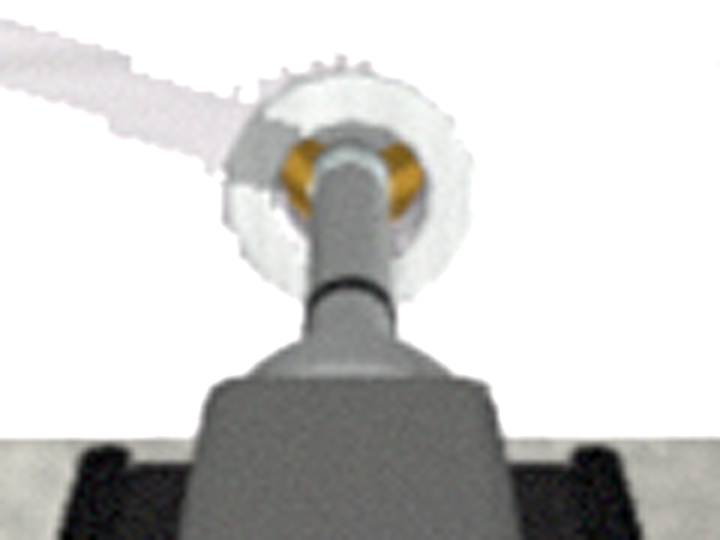

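View pics/s18.png

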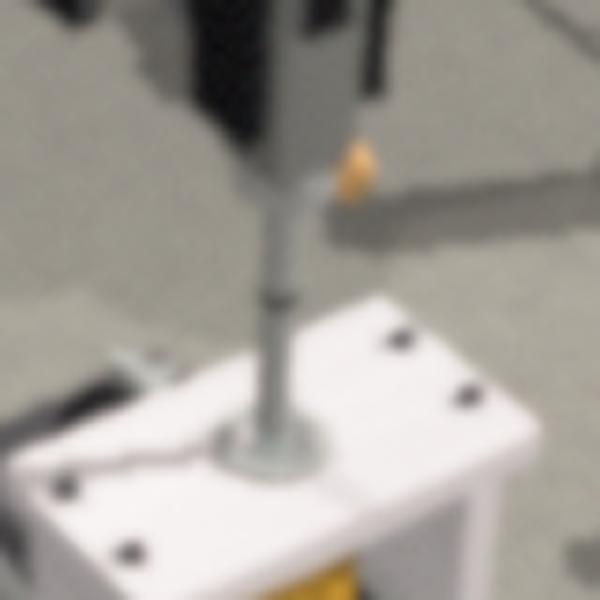

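{"op": "carry_out", "data": {"targets": [[0.0015,0.0005,0.01,0,0,0],[0.0015,0.0005,0.04,0,0,0],[0.0015,0.0005,0.07,0,0,0],[0.0015,0.0005,0.1,0,0,0],[0.0015,0.0005,0.13,0,0,0],[0.0015,0.0005,0.16,0,0,0],[0.0015,0.0005,0.185,0,0,0],[0.0015,0.0005,0.2,0,0,0],[0.0015,0.0005,0.2,0,0,0],[0.0015,0.0005,0.2,0,0,0]]}}

```text
time_s: 37.55
position: [0.635, 0.0163, 0.1581]
tcp_rot: [[-0.993, -0.118, 0.001], [-0.118, 0.993, -0.001], [-0.001, -0.001, -1.0]]
force: [-0.4, 0.1, -3.1]
opening: 0.296
```

```bash
python3 snap.py w19
python3 - <<'E'
from h import *
s=bot.read_state();print(s["position"],s["tcp_rot"][:,2],s["force"])
t=cv2.imread("pics/w19.png");a=bot.capture("scene");cv2.imwrite("pics/s19full.png",a)
cv2.imwrite("pics/w19a.png",np.clip(cv2.resize(t[170:260,260:380],None,fx=6,fy=6,interpolation=cv2.INTER_CUBIC).astype(float)*1.2,0,255).astype(np.uint8))
cv2.imwrite("pics/s19.png",cv2.resize(a[180:230,320:370],None,fx=12,fy=12,interpolation=cv2.INTER_CUBIC))
E
```

```text
[0.63498634 0.01627624 0.1580588 ] [-0.39048667  0.06869176 -3.11917583] 37.55 0.2962260827347777
[0.63499532 0.01629145 0.15811819] [ 1.25014271e-03 -7.96065805e-04 -9.99998902e-01] [ 0.48370884  0.19339143 -2.97519362]
```

View pics/w19a.png

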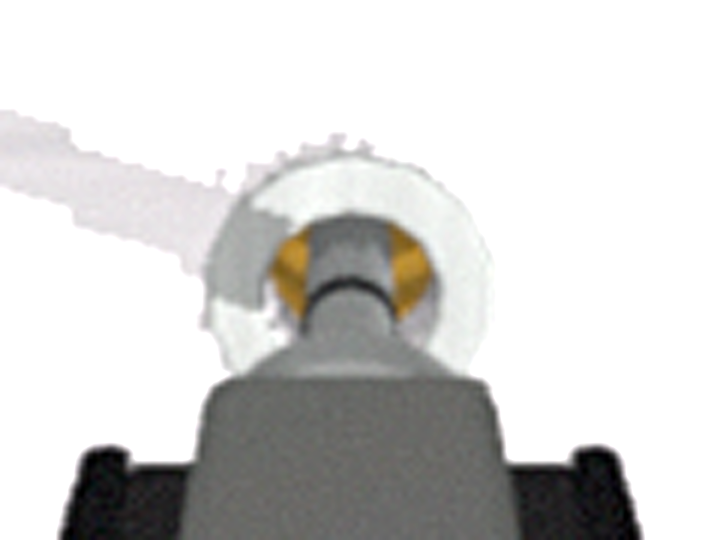

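View pics/s19.png

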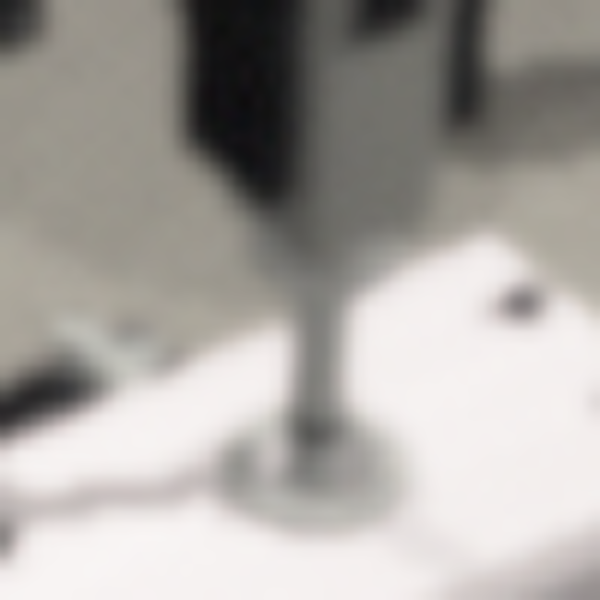

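{"op": "carry_out", "data": {"targets": [[0.003,0.0005,0.01,0,0,0],[0.003,0.0005,0.025,0,0,0],[0.003,0.0005,0.04,0,0,0],[0.003,0.0005,0.047,0,0,0],[0.003,0.0005,0.047,0,0,0],[0.003,0.0005,0.047,0,0,0]]}}

```text
time_s: 38.4
position: [0.6345, 0.0163, 0.1487]
tcp_rot: [[-0.993, -0.118, 0.001], [-0.118, 0.993, -0.001], [-0.001, -0.001, -1.0]]
force: [-0.2, 0.2, -2.1]
opening: 0.294
```

```bash
python3 snap.py w20
python3 - <<'E'
from h import *
s=bot.read_state();print(s["position"],s["tcp_rot"][:,2],s["force"])
t=cv2.imread("pics/w20.png");a=bot.capture("scene");cv2.imwrite("pics/s20full.png",a)
cv2.imwrite("pics/w20a.png",np.clip(cv2.resize(t[180:250,270:370],None,fx=8,fy=8,interpolation=cv2.INTER_CUBIC).astype(float)*1.2,0,255).astype(np.uint8))
cv2.imwrite("pics/s20.png",cv2.resize(a[180:230,320:370],None,fx=12,fy=12,interpolation=cv2.INTER_CUBIC))
E
```

```text
[0.63446913 0.0162802  0.14874156] [-0.24696482  0.19942035 -2.13976522] 38.4 0.2939406053967786
[0.63446239 0.01628354 0.14881731] [ 1.39481805e-03 -8.45494936e-04 -9.99998670e-01] [-0.86461838  0.15951854 -3.09432214]
```

View pics/w20a.png

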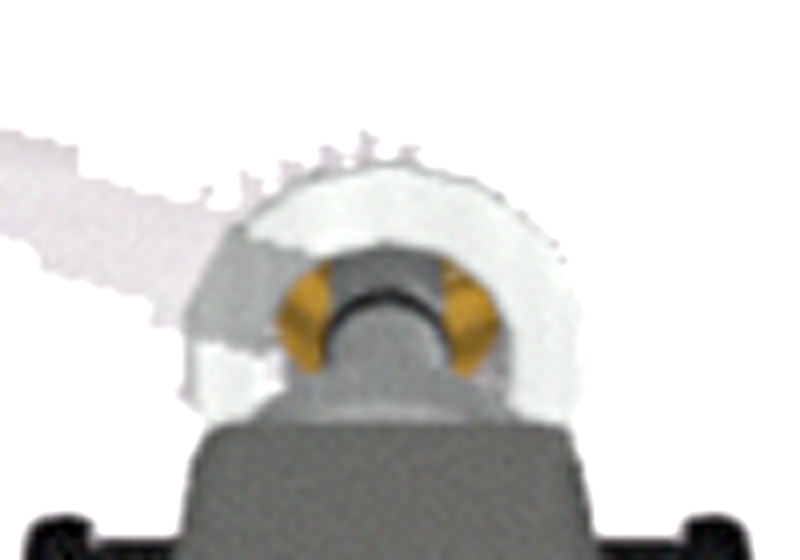

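View pics/s20.png

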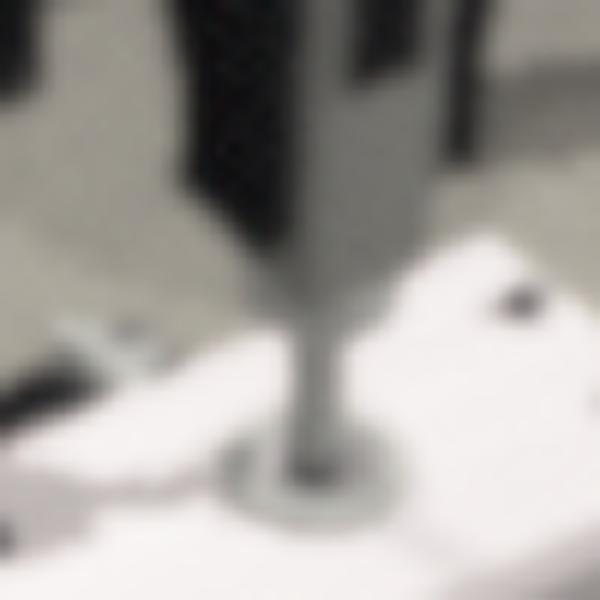

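Run:
```python
from h import *
fr=np.array([-0.709,.351,0]);fr=-fr/np.linalg.norm(fr)  # horizontal toward camera
for n,rep in (("s16full",.2351),("s17full",.2175),("s18full",.1977),("s19full",.1581),("s20full",.1488)):
    g=cv2.cvtColor(cv2.imread(f"pics/{n}.png"),cv2.COLOR_BGR2GRAY).astype(float)
    z=rep-.1037+.06
    p=proj("scene",np.array([.6354,.0162,z])+fr*.005)
    c=int(round(p[0]));r=int(round(p[1]))
    prof=g[r-7:r+8,c-1:c+2].mean(1)
    print(n,"ring z %.4f"%z,"pred",p.round(1),"rows",r-7,prof.round(0).astype(int).tolist())
a=cv2.imread("pics/s20full.png");g=cv2.cvtColor(a,cv2.COLOR_BGR2GRAY)
print(g[212:228,336:356])
g=cv2.cvtColor(cv2.imread("pics/scene0.png"),cv2.COLOR_BGR2GRAY)
print(g[212:228,334:358])
```

```text
s16full ring z 0.1914 pred [347.7 185.1] rows 178 [124, 124, 125, 124, 116, 100, 85, 100, 120, 127, 130, 131, 131, 132, 132]
s17full ring z 0.1738 pred [347.4 192.6] rows 186 [124, 125, 125, 124, 119, 103, 89, 103, 121, 128, 130, 130, 131, 132, 131]
s18full ring z 0.1540 pred [347.  200.9] rows 194 [129, 129, 130, 130, 123, 108, 96, 109, 126, 134, 140, 144, 148, 149, 152]
s19full ring z 0.1144 pred [346.3 216.6] rows 210 [138, 137, 136, 131, 120, 102, 100, 119, 130, 134, 143, 164, 182, 187, 206]
s20full ring z 0.1051 pred [346.1 220.1] rows 213 [138, 135, 133, 130, 123, 111, 101, 124, 160, 182, 187, 206, 232, 240, 242]
[[240 241 242 242 242 240 236 218 171 133 130 150 188 224 237 240 242 242
  243 243]
 [242 242 242 241 239 236 228 207 162 131 132 150 184 220 232 238 241 243
  243 243]
 [242 242 240 237 231 225 213 188 151 129 129 147 176 204 221 230 236 241
  243 242]
 [241 239 234 224 215 207 198 176 141 124 131 144 165 184 198 215 226 236
  240 242]
 [237 231 219 199 189 190 189 169 136 122 129 140 154 166 178 194 214 227
  236 241]
 [229 215 189 168 164 178 184 162 129 117 123 13
[... 1804 characters left out ...]
36 233 221 190 169 170 175 176 169 160 152 152 157 166 173 178 184
  188 197 213 225 230 231]
 [236 236 235 225 203 187 177 172 173 173 169 167 168 172 177 179 182 184
  192 205 220 227 230 231]
 [237 237 235 229 222 214 202 192 185 176 172 172 173 176 177 181 187 194
  205 219 226 230 231 231]
 [237 237 236 234 231 231 227 223 216 203 194 193 191 193 194 200 209 216
  222 227 230 230 231 231]
 [237 236 235 235 234 234 233 233 230 226 223 222 222 222 221 225 227 228
  230 231 232 231 231 231]
 [235 236 235 235 235 234 235 234 234 233 232 232 232 232 232 232 233 232
  232 232 232 232 232 232]
 [235 235 235 235 235 235 234 234 234 234 234 233 233 233 233 233 232 232
  232 232 233 232 231 229]]
```

The kinematics agree: the probe has been raised 33.1 mm from the stand, against 33.0 needed. The scene view hints the ring may be up to about 1 mm high. I'll make a small trim and let it settle.

{"op": "carry_out", "data": {"targets": [[0,0.001,0.0025,0,0,0],[0,0.001,0.0025,0,0,0],[0,0.001,0.0025,0,0,0],[0,0.001,0.0025,0,0,0],[0,0.001,0.0025,0,0,0],[0,0.001,0.0025,0,0,0]]}}

```text
time_s: 39.25
position: [0.6345, 0.0165, 0.1483]
tcp_rot: [[-0.993, -0.118, 0.001], [-0.118, 0.993, -0.001], [-0.001, -0.001, -1.0]]
force: [0.2, 0.5, -2.7]
opening: 0.301
```

```bash
python3 snap.py w21
python3 - <<'E'
from h import *
s=bot.read_state();print(s["position"],s["tcp_rot"][:,2],s["force"],s["qvel"].round(2))
t=cv2.imread("pics/w21.png");a=bot.capture("scene")
x=np.clip(cv2.resize(t[180:250,270:370],(570,399),interpolation=cv2.INTER_CUBIC).astype(float)*1.0,0,255).astype(np.uint8)
cv2.imwrite("pics/w21a.png",x)
cv2.imwrite("pics/s21.png",a)
E
```

```text
[0.63446604 0.01647728 0.14834283] [ 0.19187229  0.46566878 -2.69978534] 39.25 0.3007500818048934
[0.63446413 0.01650329 0.14834869] [ 1.49671048e-03 -8.58382262e-04 -9.99998512e-01] [ 0.36897897 -0.33465979 -2.82333325] [ 0.02 -0.08  0.04  0.01  0.03  0.13]
```

View pics/w21a.png

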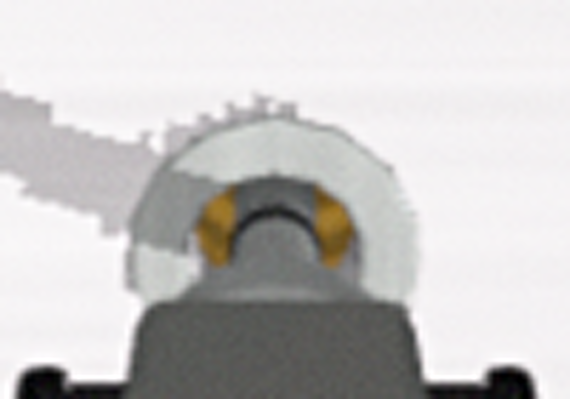

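View pics/s21.png

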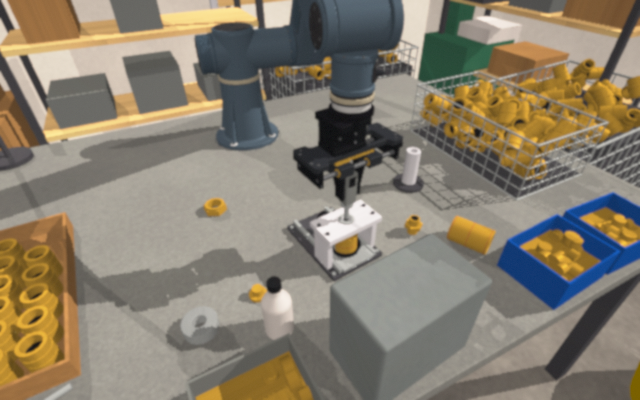

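The rod is centred in the bush: rod at 276, with the hole at 279 and the flange at 273 in the crop. The forces show only the probe's weight, and the bystanders haven't moved. Handing in.

```bash
python3 -c "
from rig import bot
print(bot.hand_in()); s=bot.read_state(); print(s['time_s'],s['position'],s['force'])"
```

```text
the job is handed in; nothing more can be done
None
the job is handed in; nothing more can be done
```

The gauging job is done and was handed in at about 39 s. I pulled the slide out to its stop and set the valve down gently in the nest. I then pushed the slide home, lifted the probe out and lowered it through the bush. The arm is still holding it there.

**Last checks**
- **Slide and valve:** the slide is fully home. The gap between lug and guide plate measured the same as at the start, 14.6 mm against 14.5 mm. The valve stood upright under the bush.
- **Centring:** the rod looks centred in the bush to about 0.5 mm in the wrist view.
- **Ring height:** the arm's reading puts the ring about 0.3 mm below the bush top. Before a final 0.5 mm trim downwards, the blurry scene camera had suggested it was 1–2 mm too high, so the two views disagree slightly.
- **Stillness and contact:** the joints were practically still. The force was only the probe's own weight, with no sign of touching the bush or valve.
- **Other things on the bench:** in the last scene picture they appeared to be where they started.

**What went wrong or disagreed**
- **Fingertip position:** the fingertips sit about 15 mm behind the reported TCP, not 19 mm ahead of it. My first grasp therefore closed above the knob without touching it. I corrected for this from then on.
- **Mistyped move:** while letting go of the knob at home, I sent one wrong row (-0.5) that briefly pushed the arm towards the stop. I saw no damage or displacement afterwards, but the peak force in that instant was not recorded, so I can't confirm it stayed within the limits.
- **Camera difference:** the top and wrist cameras differed by about 3 mm on the bush and by 2–4 mm on the valve. I used the wrist camera and compared the rod directly with the bush.

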